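Load the two press stands

ROBOT

A 6-joint arm with a two-finger parallel gripper is mounted at the origin on the work surface. World frame = base frame: x ahead of the robot, y to its left, z up, the work surface at z = 0. Lengths are in m, angles in rad, forces in N, time in s.
With the tool pointing down it reaches from about 0.35 to 0.85 m from the base axis. Payload 8.1 kg.
Tool frame: the origin (TCP) lies at the very end of the fingers, on their centre line; the grasp point (between the pads) lies 19 mm behind it; z points along the fingers, y is the line along which they close (so a half turn about z gives the same grasp; the last joint's range is limited). The gripper opens to 93 mm and grips with 3 to 60 N. Pads are 15 mm wide; open, the fingers measure 128 mm over their backs; the gripper's body (75 mm by 188 mm) begins 65 mm behind the grasp point.
Start: joints at [-1.304, 0.13, 1.488, -0, 1.523, -0.085], TCP at [0.207, -0.563, 0.195] pointing down, gripper open.
Joint ranges: [-2.96, 2.96], [-0.89, 2.26], [0.02, 2.5], [-1.34, 4.48], [0, 2.73], [-2.66, 2.66]. Speed limits (rad/s): [2.39, 2.39, 2.79, 3.14, 3.14, 3.14].

INTERFACE

Orientations are given as a rotation vector (axis times angle).
In Python, from plant import monitor, eyes, ticket gives the robot as it stands.
- The arm moves only by the tool arm_command, never from a script. Its argument "deltas" is a list that holds one entry, the list of rows, each a list of 6 numbers: the shift along the world's x, y, z in cm, then the turn, a rotation vector about the world's x, y, z in degrees. In form: [[[tx, ty, tz, rx, ry, rz], ...]]. A call has 1 to 12 rows; each row shifts and turns the commanded pose from where the row before left it; what a row does not reach is not made up. A row lasts 1/12 s, in which the tool goes at most 41.7 mm and 7.16 degrees, less where a joint would pass 70% of its speed; a pose out of reach is approached as far as the arm can. A call is refused whole if a number of a shift passes 4.17 or a number of a turn 7.16, either way. A call with a gripper value outside its range is refused whole. "gripper" is the opening, from -1 (shut) to 1 (fully open), set as the call begins (left out, the last holds). The fingers move at their own pace and stop on an object; "squeeze" is the grip in N (left out, the last holds). Time passes only in rows, so rows that do not move let the fingers close. It gives the time, the measured TCP pose, the force, the opening and the grip force at its end, in the units of the state.
- monitor.read_state(): the state, without advancing time (a new reading comes with each control period).
- eyes.read_camera(name): name is "scene" or "top" or "wrist"; returns the picture (384x512x3 uint8, blue, green, red); there is no depth.
- eyes.camera_model(name): a dict with "fx", "fy", "cx", "cy" (pixels), "rvec" (rotation vector, rad) and "tvec" (3), from world to camera coordinates, as OpenCV has them. Camera axes: x right, y down, z forward; pixel columns grow to the right and rows downward; lengths in m; the calibration is good to about 2 mm. A picture is of the moment at which its call begins: read the wrist's pose just before it. camera_model takes no time and is no camera call; for the wrist camera it gives the pose at the moment of the call.
- ticket.close_job(): hands the job in; it is judged then, once.
The state is a dict: "t": time; "q": joint angles; "dq": joint speeds; "joint_torque": joint torques, N m; "tool_pos": TCP position; "orientation": TCP orientation; "force": force on the tool from outside, world axes, zero at the start; "wrist_torque": the same for the moment, N m; "opening": finger opening in m; "gripper_force": force on a finger pad.
Only numpy, scipy, OpenCV 4.12 (cv2) and the standard library are available. Lean on these libraries where they do the work, as an engineer would, in place of code of your own. Each camera call takes 0.05 s, during which the arm holds its last target. There are 200 camera calls.

TASK

Load the two pilot-post stands for the press by threading the parts over the posts. On the stand with the round base put the dark moulded housing at the bottom, then the wide flat steel ring, then the dark closed cap over the end of the post, open side down as it lies; on the stand with the square base put the square aluminium flange and then the tall steel sleeve on top of it. Leave each part level and seated all the way down on the one below, and let go of everything.

Things in the scene. Friction and masses are not known exactly. Their poses are not given: they have to be found in the camera images.
- round_stand: A steel stand with an upright pilot post in the middle: a dark steel disc base 96 mm in diameter, 12 mm high, and on it a round post 18 mm in diameter whose top is 60 mm above the table, its last 7 mm tapering to 8 mm diameter. Fixed to the table. Origin: centre of the underside, at table height, on the post axis; z up.
- square_stand: A steel stand with an upright pilot post in the middle: a dark steel square base 84 x 84 mm, 12 mm high, and on it a round post 18 mm in diameter whose top is 60 mm above the table, its last 7 mm tapering to 8 mm diameter. Fixed to the table. Origin: centre of the underside, at table height, on the post axis; z up; x, y square to the sides.
- housing: Dark navy moulded plastic housing: a rectangular block 68 mm (x) by 50 mm (y) by 18 mm high with a 25 mm bore straight through its middle, and two small tabs 8 mm high on each short end, which make it 86 mm long over all in x. Grip it across the plain long sides (50 mm, along y). It lies flat on the table, right way up, at any yaw. Origin: centre of its underside; z up along the bore. About 90 g.
- wide_ring: Flat steel ring, 60 mm outside diameter, 25 mm bore straight through, 14 mm high. It lies flat on the table, right way up, at any yaw. Origin: centre of its underside; z up along the bore. About 220 g.
- cap: Dark navy plastic cap, a short round cylinder 48 mm in diameter and 34 mm high with a closed top (top edge slightly chamfered over the last 4 mm) and a 25 mm blind bore, 22 mm deep, open at its underside. It stands on its open end, closed top upwards. Origin: centre of its underside; z up along the bore. About 60 g.
- square_flange: Square aluminium flange, 56 x 56 mm (sides along x and y), 16 mm high, with a 25 mm bore straight through its middle. It lies flat on the table, right way up, at any yaw. Origin: centre of its underside; z up along the bore. About 110 g.
- sleeve: Tall steel sleeve (tube), 40 mm outside diameter, 25 mm bore straight through, 36 mm high, standing upright on its end. Origin: centre of its underside; z up along the bore. About 200 g.

How it is judged:
By the outcome, as a careful person would: the job done as asked, in the order asked, and still so for the second after the job is handed in, with the robot touching nothing.
It also fails if it takes over 112 s, if anything falls off the work surface, if the arm or the gripper's body presses on something with over 40 N, if the wrist force passes 120 N, or if a joint passes its speed limit or range.

## Working session

There is one attempt and no reset: what is moved stays moved. The work goes in short steps, Python scripts to look and compute and a tool call to move; the robot and the scene stay as the last step left them, time stands still between calls to the robot, and variables do not carry over. Pictures are saved under pics/ and viewed, at most 14 in all, crops included, and the job is handed in when it is done.

Besides the shell and the picture viewer there is one more tool, called after "Request:" as name([rows], argument=value, ...), one row to a line, values as JSON. arm_command: Moves the arm, as the interface text tells. Its arguments: {"type":"object","properties":{"deltas":{"type":"array"},"gripper":{"type":"number"},"squeeze":{"type":"number"}},"required":["deltas"]}

```bash
ls; mkdir -p pics; python3 - <<'E'
from plant import monitor, eyes
import cv2
s=monitor.read_state();print({k:s[k] for k in('t','tool_pos','orientation','opening')})
for n in('top','scene','wrist'):
    m=eyes.camera_model(n);print(n,m);cv2.imwrite(f'pics/{n}0.png',eyes.read_camera(n))
E
```

```text
pics
{'t': 0.0, 'tool_pos': array([ 0.20658664, -0.56264932,  0.19376927]), 'orientation': array([-3.09127586e+00, -5.49398665e-01,  2.73013429e-04]), 'opening': 0.09318218713705369}
top {'fx': 386.05963953843104, 'fy': 386.05963953843104, 'cx': 250.565650682667, 'cy': 198.0692586016125, 'rvec': array([ 2.09094775, -2.14961001,  0.22061769]), 'tvec': array([-0.03858308,  0.52762891,  0.94043205])}
scene {'fx': 384.4397129254777, 'fy': 384.4397129254777, 'cx': 260.2159642326111, 'cy': 191.22235360292584, 'rvec': array([ 1.67063329,  1.84164532, -0.78389451]), 'tvec': array([ 0.11255156, -0.31184246,  1.30843456])}
wrist {'fx': 304.6392189367039, 'fy': 304.6392189367039, 'cx': 255.7611126393013, 'cy': 191.95179176577398, 'rvec': array([-2.37742862,  1.65876831,  0.24062598]), 'tvec': array([-0.59912648, -0.03340067,  0.39055152])}
```

View pics/top0.png

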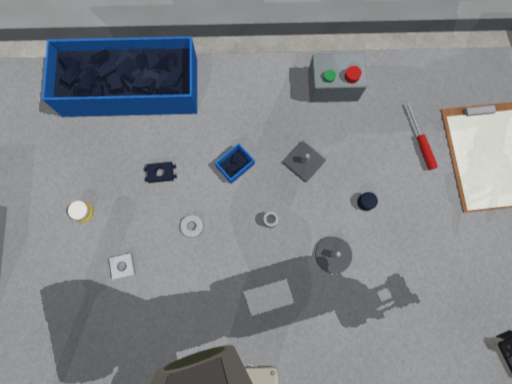

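View pics/scene0.png

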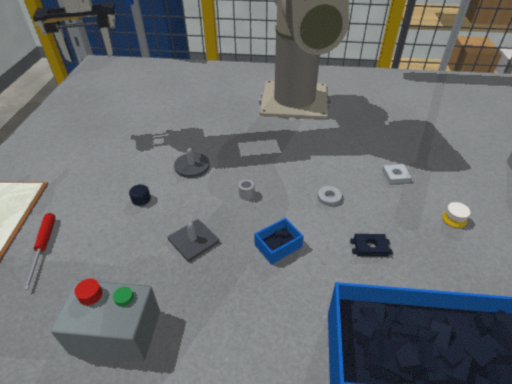

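The top view shows housing (160,172), ring (191,226), flange (121,266), sleeve (271,219), cap (368,201), square stand (304,160) and round stand (334,254). The scene view shows the same parts: housing (371,244), ring (330,196), flange (397,174), sleeve (247,190), cap (140,195), square post (193,230) and round post (190,157).

```bash
cat > h.py <<'E'
import numpy as np, cv2
from scipy.spatial.transform import Rotation as R
from plant import monitor, eyes
def ray(m,uv):
    Rm=cv2.Rodrigues(np.array(m['rvec']))[0]; c=-Rm.T@m['tvec']
    d=Rm.T@np.array([(uv[0]-m['cx'])/m['fx'],(uv[1]-m['cy'])/m['fy'],1.]); return c,d/np.linalg.norm(d)
def plane(m,uv,z):
    c,d=ray(m,uv); return c+d*(z-c[2])/d[2]
def tri(obs):
    A=0;b=0
    for m,uv in obs:
        c,d=ray(m,uv);P=np.eye(3)-np.outer(d,d);A=A+P;b=b+P@c
    return np.linalg.solve(A,b)
def proj(m,p):
    return cv2.projectPoints(np.array(p,float).reshape(-1,1,3),np.array(m['rvec']),np.array(m['tvec']),np.array([[m['fx'],0,m['cx']],[0,m['fy'],m['cy']],[0,0,1]]),None)[0][:,0]
E
python3 - <<'E'
from h import *
np.set_printoptions(precision=4,suppress=True)
T=eyes.camera_model('top');S=eyes.camera_model('scene')
obs=dict(housing=((160,172),(371,243)),ring=((191,226),(330,195)),flange=((121,266),(397,172)),sleeve=((271,218),(247,184)),cap=((368,200),(140,190)),sq=((307,157),(193,221)),rd=((338,254),(190,151)))
for k,(a,b) in obs.items():
    p=tri([(T,a),(S,b)]);print(k,p,plane(T,a,p[2]))
W=eyes.camera_model('wrist');s=monitor.read_state()
Rt=R.from_rotvec(s['orientation']).as_matrix();Rw=cv2.Rodrigues(W['rvec'])[0];c=-Rw.T@W['tvec']
print('cam in tool',Rt.T@(c-s['tool_pos']),'\n',Rt.T@Rw.T,'\nRt',Rt,'\ncam',c)
a=cv2.imread('pics/top0.png')[130:300,60:400];b=cv2.imread('pics/wrist0.png')
cv2.imwrite('pics/c.png',np.vstack([cv2.resize(a,(680,340),interpolation=2),cv2.copyMakeBorder(cv2.resize(b,(340,255)),0,0,0,340,0)]))
E
```

```text
housing [0.6131 0.1905 0.0133] [0.613  0.1897 0.0133]
ring [0.4642 0.1068 0.008 ] [0.4642 0.1063 0.008 ]
flange [0.3646 0.2859 0.0134] [0.3646 0.2857 0.0134]
sleeve [ 0.4753 -0.1023  0.037 ] [ 0.4755 -0.1047  0.037 ]
cap [ 0.5166 -0.3602  0.0319] [ 0.517  -0.362   0.0319]
sq [ 0.6293 -0.2004  0.0615] [ 0.6298 -0.2033  0.0615]
rd [ 0.3774 -0.2659  0.0516] [ 0.3777 -0.2682  0.0516]
cam in tool [ 0.0781  0.0001 -0.1891] 
 [[ 0.0004 -0.9595 -0.2817]
 [ 1.      0.0004 -0.0001]
 [ 0.0003 -0.2817  0.9595]] 
Rt [[ 0.9388  0.3446 -0.0003]
 [ 0.3446 -0.9388  0.0014]
 [ 0.0001 -0.0014 -1.    ]] 
cam [ 0.28   -0.5362  0.3832]
```

View pics/c.png

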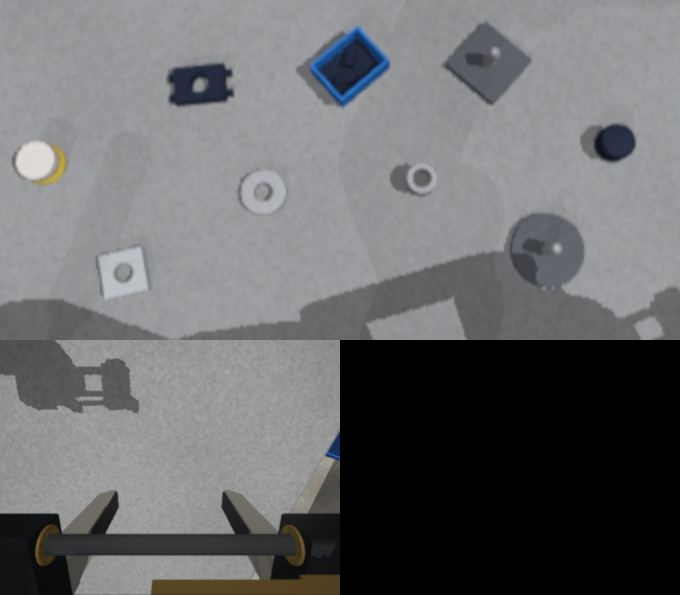

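Crop of the top view at 2x: both posts and all five parts are clear. The housing's long axis lies nearly along world y, and the flange is turned a few degrees. The wrist camera looks at the TCP between the fingers, so I'll hover over the round stand next.

Request:
arm_command([
  [[1.71, 2.95, 0, 0, 0, 7], [1.71, 2.95, 0, 0, 0, 7], [1.71, 2.95, 0, 0, 0, 7], [1.71, 2.95, 0, 0, 0, 7], [1.71, 2.95, 0, 0, 0, 7], [1.71, 2.95, 0, 0, 0, 7], [1.71, 2.95, 0, 0, 0, 7], [1.71, 2.95, 0, 0, 0, 7], [1.71, 2.95, 0, 0, 0, 7], [1.71, 2.95, 0, 0, 0, 7], [0, 0, 0, 0, 0, 0], [0, 0, 0, 0, 0, 0]],
])

```text
t: 1.15
tool_pos: [0.3784, -0.267, 0.1948]
orientation: [2.215, 2.227, -0.0]
force: [0.3, 0.4, 0.9]
opening: 0.0931
gripper_force: 0.0
```

```bash
python3 - <<'E'
from h import *
import pickle
W=eyes.camera_model('wrist');im=eyes.read_camera('wrist');s=monitor.read_state()
pickle.dump((W,im,s),open('w1.pkl','wb'));cv2.imwrite('pics/w1.png',im)
print(s['t'],s['tool_pos'],R.from_rotvec(s['orientation']).as_matrix()[:,0],s['q'])
E
```

```text
1.2 [ 0.37782993 -0.26801633  0.19473271] [-2.83405435e-03  9.99995929e-01 -3.33152926e-04] [-7.27329847e-01 -2.48076801e-01  1.85202832e+00 -4.60830173e-04
  1.53765614e+00 -7.30148580e-01]
```

View pics/w1.png

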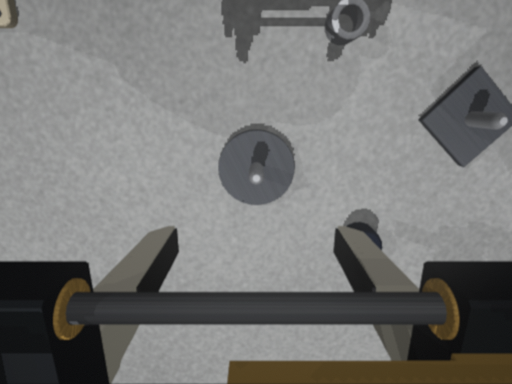

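The wrist view shows the round stand's disc at (257,164) with the post tip at (256,178). The sleeve is at (350,18), the square stand at (470,115) and the cap at (365,230), partly hidden by a finger.

```bash
cat >> h.py <<'E'
def blob(im,lo,hi,uv,k=3):
    "largest-contour near uv, gray/any mask given by per-channel range"
    m=cv2.inRange(im,np.array(lo),np.array(hi)); m=cv2.morphologyEx(m,cv2.MORPH_OPEN,np.ones((k,k)))
    cs,_=cv2.findContours(m,cv2.RETR_EXTERNAL,cv2.CHAIN_APPROX_NONE)
    cs=[c for c in cs if cv2.contourArea(c)>30]
    return min(cs,key=lambda c:abs(min(0,cv2.pointPolygonTest(c,uv,True)))-1e-4*cv2.contourArea(c))
def circ(m,c,z):
    "circle fit of the contour hull cast onto plane z"
    p=np.array([plane(m,q,z)[:2] for q in cv2.convexHull(c)[:,0].astype(float)])
    (x,y),(a,b),t=cv2.fitEllipse(p.astype(np.float32)*1000); return x,y,a,b
E
python3 - <<'E'
from h import *
import pickle
W,im,s=pickle.load(open('w1.pkl','rb'))
for p in((235,164),(280,180),(257,178),(256,150),(205,200),(180,90),(350,245),(470,90)): print(p,im[p[1],p[0]])
c=blob(im,(0,0,0),(100,100,100),(235,164));print('disc',cv2.boundingRect(c),circ(W,c,.012))
b=blob(im,(130,130,130),(255,255,255),(256,178),1);print('tip',cv2.boundingRect(b),cv2.fitEllipse(b) if len(b)>5 else 0)
crop=im[165:195,240:275];g=crop.mean(2).astype(int);print(g[::2,::2])
q=blob(im,(0,0,0),(100,100,100),(455,110));print('sq',cv2.boundingRect(q))
print(proj(W,[[.3778,-.268,.012],[.3778,-.268,.06],[.63,-.2033,.06],[.517,-.362,.034],[.475,-.1047,.036]]))
E
```

```text
(235, 164) [98 93 91]
(280, 180) [90 85 83]
(257, 178) [196 193 190]
(256, 150) [61 59 58]
(205, 200) [157 157 156]
(180, 90) [149 149 147]
(350, 245) [ 96 103 105]
(470, 90) [80 75 73]
disc (220, 124, 75, 80) (379.36602783203125, -263.112060546875, 93.0096435546875, 100.00248718261719)
tip (0, 0, 512, 292) ((245.7998809814453, 138.49444580078125), (302.5278015136719, 595.8456420898438), 89.7880630493164)
[[ 92  90  91  93  94  84  79  83  87  88  86  69  62  88  90  91  91  89]
 [ 92  91  91  92  92  81  81  85  87  88  88  87  84  86  87  88  89  87]
 [ 92  93  91  91  89  81  83  87  91  90  90  86  85  85  86  87  87  85]
 [ 93  93  92  91  89  82  89  92  94  94  92  87  85  85  85  87  87  86]
 [ 93  92  93  91  90  90 101 101 107 102  97  93  87  85  85  86  87  86]
 [ 94  92  93  92  91 101 116 155 171 152 113  98  87  86  85  86  87  87]
 [ 93  94  92  93  93 112 143 190 191 187 138 102  88  86  84  85  87  88]
 [ 93  95  92  93  95 114 148 191 192 190 142 104  93  89  87  85  87  88]
 [ 92  94  94  92  94 105 131 163 174 157 121  98  95  93  92  88  88  90]
 [ 93  94  95  93  93  94 106 118 125 114 100  94  94  94  93  90  91  91]
 [ 94  92  94  95  92  94  92  95  96  95  93  93  94  95  93  93  90  92]
 [ 94  93  93  94  94  94  94  93  94  95  94  92  94  95  94  94  91  92]
 [ 93  94  94  95  95  94  94  92  94  94  95  93  94  95  95  94  91  90]
 [ 95  94  94  95  95  93  94  94  92  94  95  94  93  95  95  95  93  91]
 [ 95  95  94  92  95  94  94  95  93  95  95  95  93  94  96  95  95  93]]
sq (419, 63, 93, 103)
[[255.55870093 168.99700655]
 [255.5305028  178.18726969]
 [499.55857404 118.77647194]
 [365.34739472 246.26172353]
 [351.86707846  17.23582686]]
```

The post tip's bright spot is at (255.9,178.3), which gives (0.378,-0.268) at z=0.06 and agrees with the top view. I'll look at the square stand next, then go on to the housing.

Request:
arm_command([
  [[3.6, 0.93, 0, 0, 0, 0], [3.6, 0.93, 0, 0, 0, 0], [3.6, 0.93, 0, 0, 0, 0], [3.6, 0.93, 0, 0, 0, 0], [3.6, 0.93, 0, 0, 0, 0], [3.6, 0.93, 0, 0, 0, 0], [3.6, 0.93, 0, 0, 0, 0], [0, 0, 0, 0, 0, 0], [0, 0, 0, 0, 0, 0], [0, 0, 0, 0, 0, 0]],
])

```text
t: 2.03
tool_pos: [0.6289, -0.2047, 0.1939]
orientation: [-2.22, -2.221, 0.002]
force: [-0.8, -0.1, 1.3]
opening: 0.0933
gripper_force: 0.0
```

```bash
cat >> h.py <<'E'
import pickle
def look(n):
    s=monitor.read_state();W=eyes.camera_model('wrist');im=eyes.read_camera('wrist')
    pickle.dump((W,im,s),open(n+'.pkl','wb'));cv2.imwrite(f'pics/{n}.png',im)
    x=R.from_rotvec(s['orientation']).as_matrix()[:,0]
    print(n,round(s['t'],2),np.round(s['tool_pos'],4),'yaw',np.round(np.degrees(np.arctan2(x[1],x[0])),2),'open',round(s['opening'],4));return W,im,s
E
python3 -c "
from h import *
look('w2')"
```

```text
w2 2.03 [ 0.6289 -0.2047  0.1939] yaw 90.02 open 0.0933
```

Request:
arm_command([
  [[-0.17, 3.93, -0.65, 0, 0, 0], [-0.17, 3.93, -0.65, 0, 0, 0], [-0.17, 3.93, -0.65, 0, 0, 0], [-0.17, 3.93, -0.65, 0, 0, 0], [-0.17, 3.93, -0.65, 0, 0, 0], [-0.17, 3.93, -0.65, 0, 0, 0], [-0.17, 3.93, -0.65, 0, 0, 0], [-0.17, 3.93, -0.65, 0, 0, 0], [-0.17, 3.93, -0.65, 0, 0, 0], [-0.17, 3.93, -0.65, 0, 0, 0], [0, 0, 0, 0, 0, 0], [0, 0, 0, 0, 0, 0]],
])

```text
t: 3.08
tool_pos: [0.612, 0.1906, 0.1304]
orientation: [2.216, 2.226, 0.0]
force: [0.2, -0.3, -0.7]
opening: 0.0927
gripper_force: 0.0
```

```bash
python3 -c "
from h import *
look('w3')
a=cv2.imread('pics/w2.png');b=cv2.imread('pics/w3.png')
cv2.imwrite('pics/w23.png',cv2.resize(np.vstack([a[:290],b[:290]]),None,fx=1.0,fy=1.0))"
```

```text
w3 3.08 [0.612  0.1906 0.1304] yaw 90.26 open 0.0927
```

View pics/w23.png

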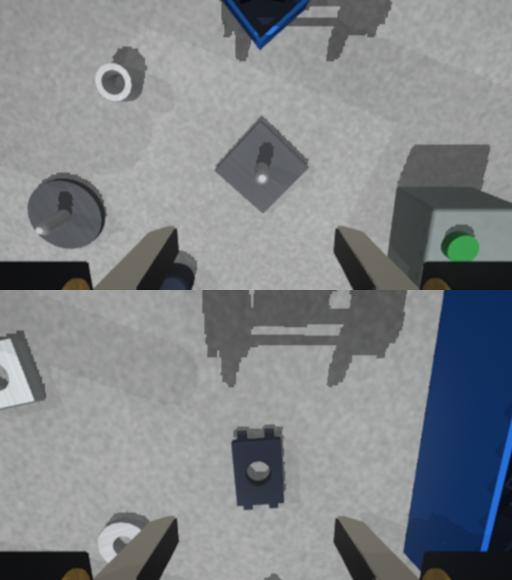

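Upper half (w2): the square post tip is near (262,178), the round post tip near (39,231) and the sleeve at (113,82). Lower half (w3): the housing is at (258,180) with its bore visible, the flange at the left edge and the ring at (122,250), partly hidden.

```bash
cat >> h.py <<'E'
def tip(im,uv,r=9,th=135):
    u,v=int(uv[0]),int(uv[1]);g=im[v-r:v+r+1,u-r:u+r+1].mean(2);w=np.clip(g-th,0,None)
    yy,xx=np.mgrid[v-r:v+r+1,u-r:u+r+1];return (w*xx).sum()/w.sum(),(w*yy).sum()/w.sum()
E
python3 - <<'E'
from h import *
np.set_printoptions(precision=4,suppress=True)
w1,w2,w3=[pickle.load(open(f'w{i}.pkl','rb')) for i in(1,2,3)]
T=eyes.camera_model('top');top=cv2.imread('pics/top0.png')
r1=tip(w1[1],(256,178));r2=tip(w2[1],(40,231),7);rt=tip(top,(338,254),4,120)
print('rd',r1,r2,rt,'tri12',tri([(w1[0],r1),(w2[0],r2)]),'tri1T',tri([(w1[0],r1),(T,rt)]),plane(w1[0],r1,.06),plane(w2[0],r2,.06),plane(T,rt,.06))
q1=tip(w1[1],(500,121),7);q2=tip(w2[1],(262,178));qt=tip(top,(307,157),4,120)
print('sq',q1,q2,qt,'tri12',tri([(w1[0],q1),(w2[0],q2)]),plane(w1[0],q1,.06),plane(w2[0],q2,.06),plane(T,qt,.06))
W,im,s=w3
c=blob(im,(0,0,0),(85,85,85),(240,180));(a,d,ang)=cv2.minAreaRect(c);print('housing px',a,d,ang,cv2.boundingRect(c))
m=cv2.inRange(im,(110,110,110),(255,255,255));n,_,st,ce=cv2.connectedComponentsWithStats(m)
i=[k for k in range(n) if abs(ce[k]-[258,180]).max()<12 and st[k][4]<900];print('hole',[(st[k],ce[k]) for k in i])
bx=cv2.boxPoints((a,d,ang));print(np.array([plane(W,p,.018) for p in bx]))
k=i[0];x,y,w,h=st[k][:4]
print('near edge',plane(W,(x+w/2-.5,y-.5),.018),'far edge',plane(W,(x+w/2-.5,y+h-.5),0))
e=[plane(W,(x-.5,y+h/2),.012)[0],plane(W,(x+w-.5,y+h/2),.012)[0]];print('x',e)
# body rows width only
g=cv2.inRange(im,(0,0,0),(85,85,85))
for v in(160,200):
    u=np.where(g[v,215:300])[0]+215;print(v,u.min(),u.max(),plane(W,((u.min()+u.max())/2,v),.018))
E
```

```text
rd (np.float64(255.87065148640104), np.float64(178.15828589500316)) (np.float64(37.291787620563724), np.float64(232.43346755314167)) (np.float64(338.2116788321168), np.float64(253.60976979225154)) tri12 [ 0.3784 -0.2683  0.062 ] tri1T [ 0.378  -0.2656  0.0677] [ 0.3782 -0.268   0.06  ] [ 0.3769 -0.2701  0.06  ] [ 0.3783 -0.2668  0.06  ]
sq (np.float64(503.1241870548157), np.float64(121.09414679467328)) (np.float64(261.74098798397864), np.float64(178.28894080996884)) (np.float64(307.32299270072997), np.float64(155.32664233576645)) tri12 [ 0.6349 -0.2058  0.0593] [ 0.6342 -0.2056  0.06  ] [ 0.6349 -0.2057  0.06  ] [ 0.6348 -0.2046  0.06  ]
housing px (258.5500793457031, 177.8759765625) (78.78828430175781, 49.76102066040039) 85.42607879638672 (232, 138, 52, 81)
hole [(array([250, 172,  19,  10, 142], dtype=int32), array([259.0986, 176.5282]))]
[[0.5868 0.2328 0.018 ]
 [0.6354 0.2369 0.018 ]
 [0.6443 0.155  0.018 ]
 [0.5919 0.1503 0.018 ]]
near edge [0.6149 0.2019 0.018 ] far edge [0.6152 0.1869 0.    ]
x [np.float64(0.6051789084218433), np.float64(0.624882718619767)]
160 233 282 [0.6133 0.2137 0.018 ]
200 237 283 [0.6162 0.1717 0.018 ]
```

Post tips measured: round (0.378,-0.268), square (0.635,-0.2057), both triangulated at about 0.060 high. The housing is at (0.615,0.190) with its long axis at yaw 94.3°. I'll grasp it.

Request:
arm_command([
  [[0.22, 0, -1.5, 0, 0, 4.2], [0, 0, -3, 0, 0, 0], [0, 0, -3, 0, 0, 0], [0, 0, -2.5, 0, 0, 0], [0, 0, -1.6, 0, 0, 0], [0, 0, -0.8, 0, 0, 0], [0, 0, -0.2, 0, 0, 0], [0, 0, 0, 0, 0, 0]],
], gripper=1)

```text
t: 3.8
tool_pos: [0.6155, 0.1884, 0.0046]
orientation: [2.137, 2.302, 0.001]
force: [0.3, 0.4, 0.3]
opening: 0.0927
gripper_force: 0.0
```

Request:
arm_command([
  [[0, 0, 0, 0, 0, 0], [0, 0, 0, 0, 0, 0], [0, 0, 0, 0, 0, 0], [0, 0, 0, 0, 0, 0], [0, 0, 0, 0, 0, 0], [0, 0, 0, 0, 0, 0]],
], gripper=-1, squeeze=25)

```text
t: 4.3
tool_pos: [0.6151, 0.19, 0.0042]
orientation: [2.135, 2.304, 0.001]
force: [-0.6, -0.2, -0.8]
opening: 0.0577
gripper_force: 0.0
```

Request:
arm_command([
  [[0, 0, 0, 0, 0, 0], [0, 0, 0, 0, 0, 0], [0, 0, 0, 0, 0, 0], [0, 0, 0, 0, 0, 0], [0, 0, 1, 0, 0, 0], [0, 0, 3, 0, 0, 0], [0, 0, 4, 0, 0, 0], [0, 0, 3, 0, 0, 0], [0, 0, 0, 0, 0, 0]],
])

```text
t: 5.05
tool_pos: [0.6199, 0.191, 0.1238]
orientation: [2.13, 2.299, 0.017]
force: [1.2, 0.3, 0.8]
opening: 0.001
gripper_force: 0.0
```

```bash
python3 - <<'E'
from h import *
W,im,s=look('w4');cv2.imwrite('pics/w4c.png',im[100:384,130:390])
E
```

```text
w4 5.05 [0.6199 0.191  0.1238] yaw 94.36 open 0.001
```

View pics/w4c.png

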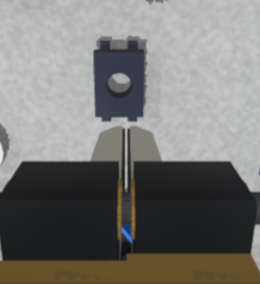

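The gripper closed empty: the housing is still on the table near (249,180) in the full frame. Before retrying I'll check the state and where the housing is.

```bash
python3 - <<'E'
from h import *
np.set_printoptions(precision=4,suppress=True)
W0,im0,s0=pickle.load(open('w4.pkl','rb'));
s=monitor.read_state();print({k:s[k] for k in('t','q','dq','tool_pos','orientation','force')})
W,im,s=look('w5')
print(-cv2.Rodrigues(W0['rvec'])[0].T@W0['tvec']-s0['tool_pos'],-cv2.Rodrigues(W['rvec'])[0].T@W['tvec']-s['tool_pos'])
c=blob(im,(0,0,0),(85,85,85),(235,180));r=cv2.minAreaRect(c);print(r,cv2.boundingRect(c),plane(W,r[0],.012))
x0,y0=0,0
cv2.imwrite('pics/w5c.png',cv2.resize(im[100:300,170:340],None,fx=3,fy=3))
top=eyes.read_camera('top');cv2.imwrite('pics/t5c.png',np.hstack([cv2.resize(top[100:290,60:260],(600,570))]))
E
```

```text
{'t': 5.1, 'q': array([ 0.2198,  0.2891,  1.4441, -0.    ,  1.3986,  0.1438]), 'dq': array([-0.0012,  0.0503,  0.0702, -0.0002, -0.0306,  0.0015]), 'tool_pos': array([0.6186, 0.1907, 0.1204]), 'orientation': array([2.1316, 2.3002, 0.0127]), 'force': array([-0.0537,  0.3339, -0.3479])}
w5 5.1 [0.6186 0.1907 0.1204] yaw 94.36 open 0.0006
[-0.0088  0.0775  0.1892] [-0.0082  0.0777  0.1892]
((250.49996948242188, 180.49996948242188), (78.99998474121094, 48.99999237060547), 90.0) (226, 141, 50, 80) [0.6138 0.1936 0.012 ]
```

View pics/w5c.png

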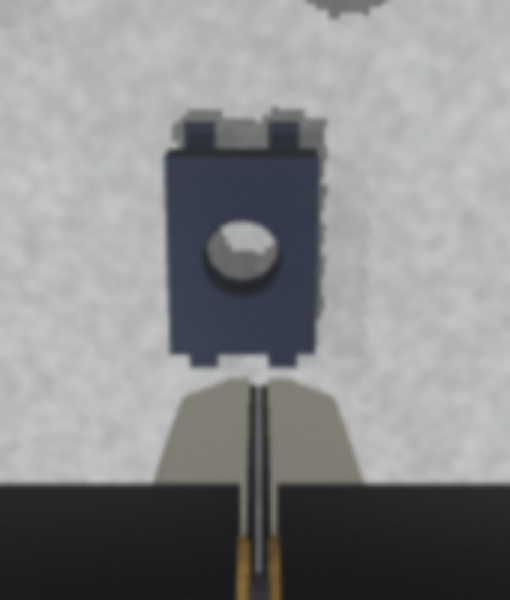

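The housing sits almost where it was, now squared to the fingers, so the grip was not firm before the lift. I'll retry a little lower and check the grip before lifting.

Request:
arm_command([
  [[0, 0, -0.5, 0, 0, 0], [0, 0, -1, 0, 0, 0], [0, 0, -1, 0, 0, 0], [0, 0, -1, 0, 0, 0], [0, 0, -1, 0, 0, 0], [0, 0, -1, 0, 0, 0], [0, 0, -1, 0, 0, 0], [0, 0, -1, 0, 0, 0], [0, 0, 0, 0, 0, 0], [0, 0, -1.5, 0, 0, 0], [0, 0, -1.6, 0, 0, 0], [0, 0, -0.6, 0, 0, 0]],
], gripper=0.6)

```text
t: 6.2
tool_pos: [0.614, 0.1896, -0.0]
orientation: [-2.135, -2.303, 0.003]
force: [-0.6, -0.1, -0.4]
opening: 0.0732
gripper_force: 0.0
```

Request:
arm_command([
  [[0, 0, 0, 0, 0, 0], [0, 0, 0, 0, 0, 0], [0, 0, 0, 0, 0, 0], [0, 0, 0, 0, 0, 0], [0, 0, 0, 0, 0, 0], [0, 0, 0, 0, 0, 0], [0, 0, 0, 0, 0, 0]],
], gripper=0, squeeze=25)

```text
t: 6.78
tool_pos: [0.6153, 0.1899, 0.0023]
orientation: [2.135, 2.304, 0.001]
force: [-0.1, -0.3, -0.2]
opening: 0.0467
gripper_force: 0.0
```

```bash
python3 - <<'E'
from h import *
W,im,s=look('w6');S=eyes.read_camera('scene')
print(proj(eyes.camera_model('scene'),[s['tool_pos']]))
cv2.imwrite('pics/w6c.png',np.hstack([cv2.resize(im[100:384,130:390],(350,382)),cv2.resize(S[180:300,310:430],(382,382))]))
E
```

```text
w6 6.78 [0.6153 0.1899 0.0023] yaw 94.35 open 0.0467
[[369.50189461 246.86432496]]
```

View pics/w6c.png

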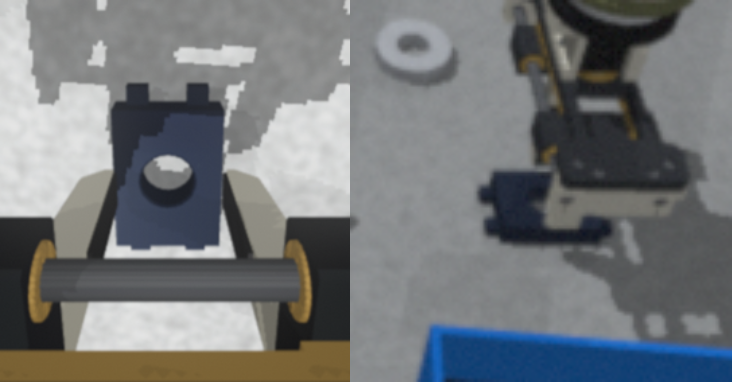

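The housing bore is at the fingertips, about (253,230) full frame, with the fingers on either side. But the opening reads 46.7 mm with no force, so I'll probe by closing slightly further.

Request:
arm_command([
  [[0, 0, 0, 0, 0, 0], [0, 0, 0, 0, 0, 0], [0, 0, 0, 0, 0, 0]],
], gripper=-0.15)

```text
t: 7.13
tool_pos: [0.6149, 0.1898, 0.0018]
orientation: [-2.135, -2.304, 0.0]
force: [-0.4, -1.4, -0.2]
opening: 0.0397
gripper_force: 0.0
```

```bash
python3 - <<'E'
from h import *
np.set_printoptions(precision=4,suppress=True)
W,im,s=look('w7');print(s['gripper_force'],s['force'],s['wrist_torque'])
for v in (215,225,235,245,255):print(v,im[v,190:330:4].mean(1).astype(int))
E
```

```text
w7 7.13 [0.6149 0.1898 0.0018] yaw 94.36 open 0.0397
0.0 [-0.4367 -1.3541 -0.2294] [-0.0476 -0.1021  0.0271]
215 [216 215 217 211 210 214 117  52  50  49  48  45  77  74  71  89 115  93
  67  68  69  67  68  68  68  65  44 122 181 190 199 199 200 213 217]
225 [215 217 220 216 216 220 150  84  49  48  51  77 110 123 120 188 197 199
 202 192 131  63  68  68  69  48  84 190 202 204 208 205 203 215 215]
235 [220 178 152 151 150 150 150  71  45  60  73  52  38 110 120 122 122 117
 118 115  41  39  68  68  68  45  97 147 148 149 149 150 184 216 218]
245 [150 152 150 150 151 149 121  43  53  80  77  77  48  37  37  35  36  33
  33  33  36  64  66  66  69  43  41 140 148 149 148 150 150 150 199]
255 [141 142 141 141 140 139  41  40  63  82  79  76  76  75  74  70  64  67
  68  68  67  68  67  66  66  46  39  39 136 139 140 139 141 140 141]
```

```bash
python3 - <<'E'
from h import *
W,im,s=pickle.load(open('w7.pkl','rb'));_,i5,_=pickle.load(open('w6.pkl','rb'))
cv2.imwrite('pics/w7c.png',np.hstack([cv2.resize(x[140:340,190:330],(385,550)) for x in(i5,im)]))
E
```

```text
(no output)
```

View pics/w7c.png

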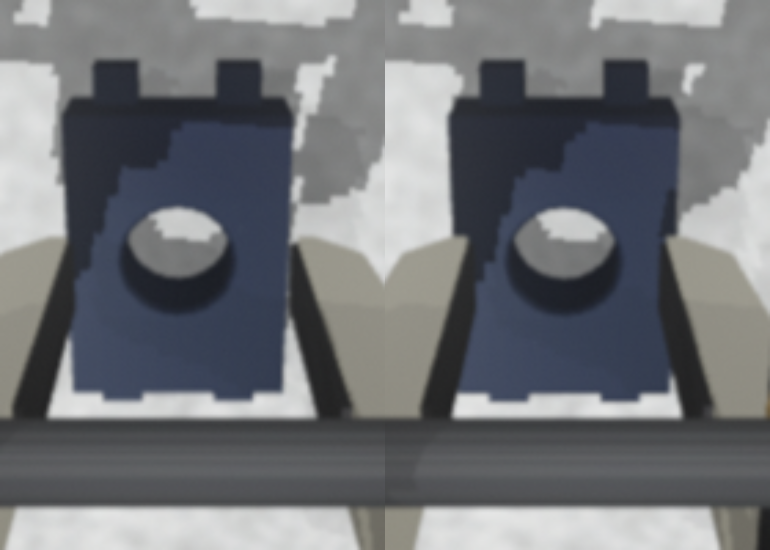

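Left (opening 47 mm) and right (40 mm): the fingertips are at v≈227 and cover the housing's edges, so the tips are above its top face. The fingers seem to end higher than the reported TCP. I'll measure the true fingertip height by scale from the saved pictures.

```bash
python3 - <<'E'
from h import *
w1=pickle.load(open('w1.pkl','rb'))[1];w5=pickle.load(open('w5.pkl','rb'))[1]
for v in(226,228,230,234,240,250):
    print(v,'w1L',w1[v,150:200:2].mean(1).astype(int),'R',w1[v,312:362:2].mean(1).astype(int))
for v in(224,226,228,230,234,240,250): print(v,'w5',w5[v,230:284].mean(1).astype(int))
E
```

```text
226 w1L [156 159 159 156 163 165 160 148 135 123 122 121 135 158 155 154 157 161
 163 162 163 158 157 161 162] R [165 164 159 165 169 162 159 163 164 161 155 152 151 131 122 120 103  84
  50  41  39  37  38  39  38]
228 w1L [159 157 157 155 147 137 117 108 105 104 104 102  95 105 159 162 162 166
 169 167 164 160 157 160 161] R [163 159 160 165 165 165 168 165 161 160 158 150  95 100 106 105 104 104
 100  87  73  59  44  37  37]
230 w1L [153 144 127 113 106 104 103 104 105 105 105  89  45  60 154 160 156 161
 166 168 166 165 162 159 160] R [159 160 162 162 161 163 162 160 158 162 163 141  47  57  99 105 104 104
 105 105 105 103  94  79  59]
234 w1L [103 103 103 103 103 104 104 104 105 102  75  38  36  46 144 164 160 160
 164 167 167 164 164 163 161] R [163 163 162 157 154 154 157 158 154 152 156 115  41  39  45  92 105 104
 104 104 105 104 103 104 104]
240 w1L [103 102 103 104 104 104 103 101  74  37  35  35  35  35 134 160 162 164
 158 155 158 163 162 160 160] R [162 157 159 164 163 161 156 155 163 165 163  98  36  39  37  37  47  96
 104 104 104 104 103 103 103]
250 w1L [102 103 103
[... 1084 characters left out ...]
82 186 188 187 184]
234 w5 [143 125 123 124 123 124 123 123 124 124 124 123 123 123 124 124 123 124
 123 123 124 122 109  72  56  84  92  65  58  98 120 124 123 123 122 123
 123 123 124 123 123 123 123 123 124 123 124 124 123 123 124 133 160 179]
240 w5 [123 125 124 124 123 123 124 123 123 124 124 123 122 124 122 123 124 123
 123 123 123 121 101  65  54  85  95  66  53  85 114 122 124 123 122 122
 123 124 123 123 123 123 122 123 124 123 123 123 123 124 123 123 124 131]
250 w5 [123 123 122 123 122 123 123 123 123 122 123 122 123 122 122 122 122 122
 123 123 122 118  90  54  52  86  96  65  45  71 107 121 123 122 123 123
 122 122 122 122 122 123 122 122 122 122 122 123 123 122 122 123 122 123]
```

Comparing the finger gap at two openings puts the tips about 0.167 m below the camera. That is about 22 mm above the reported TCP, so the fingers really end at z_read + 0.022. I'll go down carefully to a reading near -0.016, watching the force.

Request:
arm_command([
  [[0, 0, 0, 0, 0, 0], [0, 0, 0, 0, 0, 0], [0, 0, 0, 0, 0, 0], [0, 0, 0, 0, 0, 0], [0, 0, 0, 0, 0, 0], [0, 0, -0.5, 0, 0, 0], [0, 0, -0.5, 0, 0, 0], [0, 0, -0.3, 0, 0, 0], [0, 0, 0, 0, 0, 0]],
], gripper=0.6)

```text
t: 7.93
tool_pos: [0.6139, 0.1896, -0.0127]
orientation: [-2.134, -2.303, 0.003]
force: [-0.8, 0.9, -0.6]
opening: 0.0744
gripper_force: 0.0
```

Request:
arm_command([
  [[0, 0, -0.2, 0, 0, 0], [0, 0, -0.1, 0, 0, 0], [0, 0, 0, 0, 0, 0], [0, 0, 0, 0, 0, 0], [0, 0, 0, 0, 0, 0], [0, 0, 0, 0, 0, 0], [0, 0, 0, 0, 0, 0]],
], gripper=-0.5, squeeze=30)

```text
t: 8.52
tool_pos: [0.6151, 0.1899, -0.014]
orientation: [2.135, 2.304, 0.0]
force: [-0.2, 0.0, -1.2]
opening: 0.0501
gripper_force: 30.0
```

Firm grip at 50.1 mm and 30 N, which confirms the finger length. I'll lift, and refine the bore centre from the static picture w6.

Request:
arm_command([
  [[0, 0, 0.5, 0, 0, 0], [0, 0, 1.5, 0, 0, 0], [0, 0, 2.5, 0, 0, 0], [0, 0, 2.5, 0, 0, 0], [0, 0, 2, 0, 0, 0], [0, 0, 1, 0, 0, 0], [0, 0, 0, 0, 0, 0]],
])

```text
t: 9.1
tool_pos: [0.6176, 0.1905, 0.0906]
orientation: [2.133, 2.301, 0.009]
force: [0.7, 0.5, 0.3]
opening: 0.0499
gripper_force: 30.0
```

```bash
python3 - <<'E'
from h import *
np.set_printoptions(precision=4,suppress=True)
def f(n,z,uvs):
    W,im,s=pickle.load(open(n+'.pkl','rb'))
    p=np.array([plane(W,q,z) for q in uvs]);return p
W,im,s=pickle.load(open('w6.pkl','rb'))
print('col',[(v,int(im[v,254].mean())) for v in range(208,262,2)])
print('row',[(u,int(im[236,u].mean())) for u in range(226,284,2)])
p=f('w6',.018,[(254.5,215.5),(254.5,253.5),(233.6,235),(275.5,235)]);print(p)
W,im,s=look('w8');print(s['gripper_force'])
print('col',[(v,int(im[v,254].mean())) for v in range(196,262,2)])
E
```

```text
col [(208, 69), (210, 69), (212, 69), (214, 80), (216, 186), (218, 204), (220, 202), (222, 199), (224, 200), (226, 163), (228, 117), (230, 118), (232, 120), (234, 120), (236, 118), (238, 120), (240, 92), (242, 36), (244, 33), (246, 33), (248, 33), (250, 34), (252, 38), (254, 55), (256, 69), (258, 69), (260, 68)]
row [(226, 77), (228, 76), (230, 77), (232, 71), (234, 47), (236, 38), (238, 38), (240, 42), (242, 83), (244, 114), (246, 120), (248, 119), (250, 120), (252, 121), (254, 118), (256, 116), (258, 113), (260, 116), (262, 116), (264, 113), (266, 88), (268, 45), (270, 33), (272, 34), (274, 42), (276, 63), (278, 68), (280, 67), (282, 68)]
[[0.6132 0.2023 0.018 ]
 [0.6151 0.1768 0.018 ]
 [0.6013 0.1885 0.018 ]
 [0.6271 0.1905 0.018 ]]
w8 9.1 [0.6176 0.1905 0.0906] yaw 94.36 open 0.0499
29.999858736991882
col [(196, 53), (198, 42), (200, 42), (202, 42), (204, 41), (206, 42), (208, 41), (210, 40), (212, 53), (214, 64), (216, 64), (218, 65), (220, 64), (222, 65), (224, 64), (226, 157), (228, 198), (230, 198), (232, 195), (234, 188), (236, 187), (238, 186), (240, 190), (242, 197), (244, 198), (246, 195), (248, 193), (250, 194), (252, 87), (254, 32), (256, 32), (258, 33), (260, 31)]
```

Request:
arm_command([
  [[-1.69, -3.27, 0, 0, 0, 0], [-1.69, -3.27, 0, 0, 0, 0], [-1.69, -3.27, 0, 0, 0, 0], [-1.69, -3.27, 0, 0, 0, 0], [-1.69, -3.27, 0, 0, 0, 0], [-1.69, -3.27, 0, 0, 0, 0], [-1.69, -3.27, 0, 0, 0, 0], [-1.69, -3.27, 0, 0, 0, 0], [-1.69, -3.27, 0, 0, 0, 0], [-1.69, -3.27, 0, 0, 0, 0], [-1.69, -3.27, 0, 0, 0, 0], [-1.69, -3.27, 0, 0, 0, 0]],
])

```text
t: 10.15
tool_pos: [0.41, -0.2031, 0.0842]
orientation: [-2.133, -2.303, 0.001]
force: [0.6, -0.2, -1.5]
opening: 0.0495
gripper_force: 30.0
```

Request:
arm_command([
  [[-1.69, -3.27, 0, 0, 0, 0], [-1.69, -3.27, 0, 0, 0, 0], [0, 0, 0, 0, 0, 0], [0, 0, 0, 0, 0, 0], [0, 0, 0, 0, 0, 0], [0, 0, 0, 0, 0, 0]],
])

```text
t: 10.65
tool_pos: [0.3784, -0.2666, 0.0849]
orientation: [-2.133, -2.304, -0.001]
force: [0.1, 0.1, -1.1]
opening: 0.0495
gripper_force: 30.0
```

```bash
python3 - <<'E'
from h import *
W,im,s=look('w9');print(s['gripper_force'])
cv2.imwrite('pics/w9c.png',cv2.resize(im[140:300,180:330],None,fx=3,fy=3))
print(proj(W,[[.378,-.268,.06],[.378,-.268,.012],[.378,-.268,.118]]))
E
```

```text
w9 10.65 [ 0.3784 -0.2666  0.0849] yaw 94.41 open 0.0495
29.999931156635284
[[255.62112705 213.73567196]
 [255.68973509 195.11716359]
 [255.48922489 249.53062498]]
```

View pics/w9c.png

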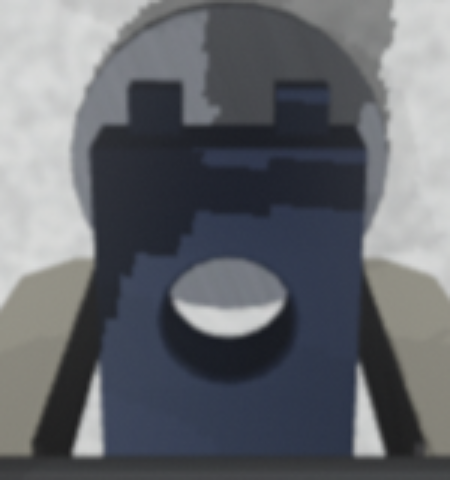

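Through the bore I see the disc base. The bore's rim spans v 225.7 to 267.7 and is centred at u≈256. I'll compute its offset from the post axis.

```bash
python3 - <<'E'
from h import *
np.set_printoptions(precision=4,suppress=True)
W,im,s=pickle.load(open('w9.pkl','rb'))
g=im[:,256].mean(1).astype(int);print([(v,g[v]) for v in range(222,230)],[(v,g[v]) for v in range(262,274)])
r=im[246].mean(1).astype(int);print([(u,r[u]) for u in range(228,244)],[(u,r[u]) for u in range(270,286)])
for z in(.115,.117,.119): print(z,[plane(W,q,z) for q in((256,225.7),(256,267.5))])
E
```

```text
[(222, np.int64(65)), (223, np.int64(63)), (224, np.int64(62)), (225, np.int64(72)), (226, np.int64(101)), (227, np.int64(120)), (228, np.int64(124)), (229, np.int64(122))] [(262, np.int64(31)), (263, np.int64(32)), (264, np.int64(30)), (265, np.int64(34)), (266, np.int64(37)), (267, np.int64(44)), (268, np.int64(56)), (269, np.int64(63)), (270, np.int64(64)), (271, np.int64(63)), (272, np.int64(63)), (273, np.int64(63))]
[(228, np.int64(71)), (229, np.int64(71)), (230, np.int64(70)), (231, np.int64(70)), (232, np.int64(58)), (233, np.int64(47)), (234, np.int64(40)), (235, np.int64(35)), (236, np.int64(34)), (237, np.int64(34)), (238, np.int64(32)), (239, np.int64(33)), (240, np.int64(50)), (241, np.int64(97)), (242, np.int64(154)), (243, np.int64(191))] [(270, np.int64(126)), (271, np.int64(71)), (272, np.int64(36)), (273, np.int64(29)), (274, np.int64(29)), (275, np.int64(30)), (276, np.int64(31)), (277, np.int64(36)), (278, np.int64(44)), (279, np.int64(52)), (280, np.int64(59)), (281, np.int64(63)), (282, np.int64(63)), (283, np.int64(62)), (284, np.int64(62)), (285, np.int64(63))]
0.115 [array([ 0.3773, -0.2548,  0.115 ]), array([ 0.3793, -0.2811,  0.115 ])]
0.117 [array([ 0.3772, -0.2539,  0.117 ]), array([ 0.3792, -0.2799,  0.117 ])]
0.119 [array([ 0.3771, -0.2531,  0.119 ]), array([ 0.3791, -0.2788,  0.119 ])]
```

Request:
arm_command([
  [[0, -0.1, -1, 0, 0, 0], [0, 0, -1.5, 0, 0, 0], [0, 0, -1.5, 0, 0, 0], [0, 0, -1, 0, 0, 0], [0, 0, -1, 0, 0, 0], [0, 0, -1, 0, 0, 0], [0, 0, -0.8, 0, 0, 0], [0, 0, -0.3, 0, 0, 0], [0, 0, 0, 0, 0, 0]],
])

```text
t: 11.45
tool_pos: [0.3779, -0.2685, 0.0039]
orientation: [-2.134, -2.303, 0.0]
force: [0.8, -0.5, -1.1]
opening: 0.0498
gripper_force: 30.0
```

Request:
arm_command([
  [[0, 0, -0.3, 0, 0, 0], [0, 0, -0.2, 0, 0, 0], [0, 0, -0.1, 0, 0, 0], [0, 0, 0, 0, 0, 0]],
])

```text
t: 11.78
tool_pos: [0.3784, -0.2691, -0.0011]
orientation: [2.135, 2.304, -0.0]
force: [0.6, 0.5, -1.3]
opening: 0.0497
gripper_force: 30.0
```

Request:
arm_command([
  [[0, 0, 0, 0, 0, 0], [0, 0, 0, 0, 0, 0], [0, 0, 0, 0, 0, 0], [0, 0, 0, 0, 0, 0], [0, 0, 1, 0, 0, 0], [0, 0, 2, 0, 0, 0], [0, 0, 3, 0, 0, 0], [0, 0, 3, 0, 0, 0], [0, 0, 2, 0, 0, 0], [0, 0, 1, 0, 0, 0], [0, 0, 0, 0, 0, 0], [0, 0, 0, 0, 0, 0]],
], gripper=0.9)

```text
t: 12.78
tool_pos: [0.3785, -0.269, 0.1188]
orientation: [2.135, 2.304, -0.0]
force: [-0.6, 0.0, -1.2]
opening: 0.0882
gripper_force: 0.0
```

```bash
python3 - <<'E'
from h import *
np.set_printoptions(precision=4,suppress=True)
W,im,s=look('w10')
c=blob(im,(0,0,0),(255,85,60),(245,150));print(cv2.boundingRect(c),cv2.minAreaRect(c))
t=tip(im,(256,183),12);print(t,plane(W,t,.06))
g=im[:,256].mean(1).astype(int);print(list(g[120:240:2]))
E
```

```text
w10 12.78 [ 0.3785 -0.269   0.1188] yaw 94.36 open 0.0882
(230, 136, 55, 90) ((257.0, 180.5), (89.0, 54.0), 90.0)
(np.float64(256.03631010794896), np.float64(194.12438665358192)) [ 0.3781 -0.2654  0.06  ]
[np.int64(158), np.int64(155), np.int64(158), np.int64(131), np.int64(94), np.int64(94), np.int64(90), np.int64(66), np.int64(94), np.int64(94), np.int64(65), np.int64(62), np.int64(61), np.int64(61), np.int64(60), np.int64(48), np.int64(34), np.int64(48), np.int64(50), np.int64(49), np.int64(50), np.int64(49), np.int64(42), np.int64(37), np.int64(34), np.int64(34), np.int64(35), np.int64(34), np.int64(65), np.int64(88), np.int64(90), np.int64(91), np.int64(92), np.int64(95), np.int64(97), np.int64(104), np.int64(154), np.int64(199), np.int64(203), np.int64(203), np.int64(197), np.int64(144), np.int64(82), np.int64(54), np.int64(56), np.int64(55), np.int64(57), np.int64(56), np.int64(58), np.int64(59), np.int64(57), np.int64(75), np.int64(95), np.int64(136), np.int64(168), np.int64(171), np.int64(172), np.int64(167), np.int64(169), np.int64(173)]
```

The housing is down and released, with the post tip visible near (256,197). Next is the ring.

Request:
arm_command([
  [[0.78, 3.41, 0, 0, 0, 0], [0.78, 3.41, 0, 0, 0, 0], [0.78, 3.41, 0, 0, 0, 0], [0.78, 3.41, 0, 0, 0, 0], [0.78, 3.41, 0, 0, 0, 0], [0.78, 3.41, 0, 0, 0, 0], [0.78, 3.41, 0, 0, 0, 0], [0.78, 3.41, 0, 0, 0, 0], [0.78, 3.41, 0, 0, 0, 0], [0.78, 3.41, 0, 0, 0, 0], [0.78, 3.41, 0, 0, 0, 0], [0, 0, 0, 0, 0, 0]],
])

```text
t: 13.83
tool_pos: [0.4632, 0.1112, 0.1166]
orientation: [-2.128, -2.306, 0.001]
force: [-0.2, -0.3, 0.1]
opening: 0.0886
gripper_force: 0.0
```

Request:
arm_command([
  [[0, 0, 0, 0, 0, 0], [0, 0, 0, 0, 0, 0], [0, 0, 0, 0, 0, 0]],
])

```text
t: 14.08
tool_pos: [0.4633, 0.105, 0.1176]
orientation: [-2.136, -2.302, 0.003]
force: [-0.4, 0.6, 0.3]
opening: 0.088
gripper_force: 0.0
```

```bash
python3 - <<'E'
from h import *
np.set_printoptions(precision=4,suppress=True)
W,im,s=look('w11');cv2.imwrite('pics/w11c.png',cv2.resize(im[60:280,60:420],None,fx=2,fy=2))
print(proj(W,[[.4642,.1065,.014],[.3646,.2857,.016]]))
g=im.mean(2).astype(int);v=int(proj(W,[[.4642,.1065,.014]])[0,1]);print(v,list(g[v,215:300:2]),list(g[v-45:v+45:2,256]))
E
```

```text
w11 14.08 [0.4633 0.105  0.1176] yaw 94.3 open 0.088
[[257.3442 183.2454]
 [152.4085 -37.1853]]
183 [np.int64(164), np.int64(166), np.int64(161), np.int64(154), np.int64(156), np.int64(159), np.int64(160), np.int64(183), np.int64(196), np.int64(195), np.int64(192), np.int64(193), np.int64(193), np.int64(194), np.int64(195), np.int64(145), np.int64(89), np.int64(92), np.int64(127), np.int64(147), np.int64(147), np.int64(148), np.int64(151), np.int64(157), np.int64(160), np.int64(156), np.int64(157), np.int64(140), np.int64(191), np.int64(195), np.int64(194), np.int64(192), np.int64(191), np.int64(190), np.int64(188), np.int64(182), np.int64(127), np.int64(149), np.int64(153), np.int64(156), np.int64(154), np.int64(149), np.int64(156)] [np.int64(159), np.int64(153), np.int64(150), np.int64(154), np.int64(158), np.int64(131), np.int64(98), np.int64(97), np.int64(96), np.int64(96), np.int64(169), np.int64(192), np.int64(191), np.int64(193), np.int64(197), np.int64(193), np.int64(193), np.int64(194), np.int64(167), np.int64(148), np.int64(146), np.int64(145), np.int64(147), np.int64(147), np.int64(141), np.int64(97), np.int64(89), np.int64(91), np.int64(92), np.int64(89), np.int64(129), np.int64(189), np.int64(194), np.int64(195), np.int64(198), np.int64(201), np.int64(205), np.int64(202), np.int64(175), np.int64(157), np.int64(155), np.int64(154), np.int64(157), np.int64(157), np.int64(147)]
```

View pics/w11c.png

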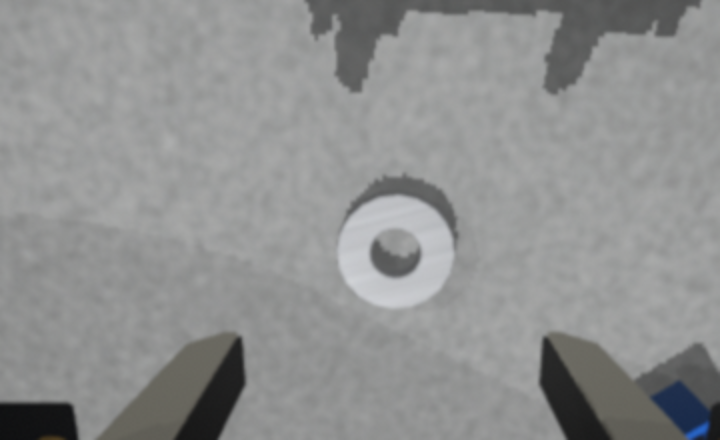

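The ring's top face is centred near (258,185), clean and unobstructed.

```bash
python3 - <<'E'
from h import *
np.set_printoptions(precision=4,suppress=True)
W,im,s=pickle.load(open('w11.pkl','rb'));T=eyes.camera_model('top');top=cv2.imread('pics/top0.png')
c=blob(im,(177,)*3,(255,)*3,(240,185));e=cv2.fitEllipse(c);print(e,circ(W,c,.014))
tb=blob(top,(170,)*3,(255,)*3,(186,226),1);te=cv2.fitEllipse(tb);print(te,tri([(W,e[0]),(T,te[0])]))
# bore far/near rim on top plane
h=cv2.inRange(im,(177,)*3,(255,)*3);h[:,:]=cv2.morphologyEx(h,cv2.MORPH_OPEN,np.ones((3,3)))
cs,hi=cv2.findContours(h,cv2.RETR_CCOMP,cv2.CHAIN_APPROX_NONE)
for k in cs:
    if 200<cv2.contourArea(k)<1500 and abs(k.mean((0,1))-[258,186]).max()<15: print('bore',circ(W,k,.014))
E
```

```text
((257.2231140136719, 185.97265625), (54.615264892578125, 56.63243865966797), 86.5650863647461) (464.38665771484375, 102.95347595214844, 57.10116958618164, 57.2622184753418)
((191.5303497314453, 225.61485290527344), (19.445690155029297, 20.184925079345703), 57.6111946105957) [0.4643 0.1039 0.0147]
bore (464.4309997558594, 103.09833526611328, 27.99200439453125, 28.753170013427734)
```

Request:
arm_command([
  [[0, -0.37, -2, 0, 0, 0], [0, 0, -3, 0, 0, 0], [0, 0, -3, 0, 0, 0], [0, 0, -2.5, 0, 0, 0], [0, 0, -1.5, 0, 0, 0], [0, 0, -1, 0, 0, 0], [0, 0, -0.4, 0, 0, 0], [0, 0, 0, 0, 0, 0], [0, 0, -0.2, 0, 0, 0]],
])

```text
t: 14.88
tool_pos: [0.4654, 0.1022, -0.0159]
orientation: [2.135, 2.303, 0.002]
force: [-0.1, -0.9, 0.7]
opening: 0.0882
gripper_force: 0.0
```

Request:
arm_command([
  [[0, 0, 0, 0, 0, 0], [0, 0, 0, 0, 0, 0], [0, 0, 0, 0, 0, 0], [0, 0, 0, 0, 0, 0], [0, 0, 0, 0, 0, 0], [0, 0, 0, 0, 0, 0], [0, 0, 0, 0, 0, 0]],
], gripper=-0.2, squeeze=40)

```text
t: 15.47
tool_pos: [0.4645, 0.1026, -0.0168]
orientation: [2.135, 2.304, 0.001]
force: [-0.5, -0.7, 3.0]
opening: 0.0577
gripper_force: 40.0
```

Request:
arm_command([
  [[0, 0, 0.5, 0, 0, 0], [0, 0, 1.5, 0, 0, 0], [0, 0, 2.5, 0, 0, 0], [0, 0, 2.5, 0, 0, 0], [0, 0, 2, 0, 0, 0], [0, 0, 1, 0, 0, 0], [0, 0, 0, 0, 0, 0], [0, 0, 0, 0, 0, 0], [0, 0, 0, 0, 0, 0]],
])

```text
t: 16.22
tool_pos: [0.4629, 0.1023, 0.0811]
orientation: [-2.134, -2.303, 0.003]
force: [1.0, -0.4, -1.9]
opening: 0.0581
gripper_force: 40.1
```

```bash
python3 - <<'E'
from h import *
W,im,s=look('w12');print(s['gripper_force'],s['force'])
cv2.imwrite('pics/w12c.png',cv2.resize(im[150:300,170:340],None,fx=3,fy=3))
E
```

```text
w12 16.22 [0.4629 0.1023 0.0811] yaw 94.35 open 0.0581
40.066193647217005 [ 0.98706275 -0.36263842 -1.89546411]
```

View pics/w12c.png

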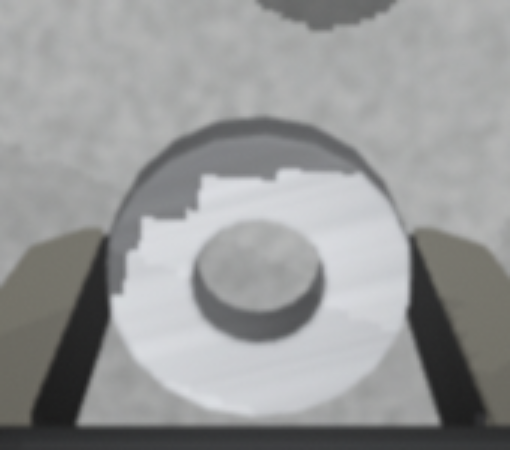

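The ring is held: the bore rim spans v≈222.7 to 263.7 and u≈234.3 to 278.3.

```bash
python3 - <<'E'
from h import *
np.set_printoptions(precision=4,suppress=True)
W,im,s=pickle.load(open('w12.pkl','rb'))
a,b,c,d=[plane(W,q,.112) for q in((256.3,222.7),(256.3,263.7),(234.3,242),(278.3,242))]
ctr=np.array([(c[0]+d[0])/2,(a[1]+b[1])/2]);print(a,b,c,d,'off from tool',ctr-s['tool_pos'][:2])
W,im,s=pickle.load(open('w9.pkl','rb'))
a,b,c,d=[plane(W,q,.1175) for q in((256,225.7),(256,267.5),(232.5,246),(278.5,246))]
ctr=np.array([(c[0]+d[0])/2,(a[1]+b[1])/2]);print('housing off',ctr-s['tool_pos'][:2])
E
```

```text
[0.4619 0.1163 0.112 ] [0.4639 0.0908 0.112 ] [0.4503 0.1036 0.112 ] [0.4753 0.1055 0.112 ] off from tool [-0.0001  0.0012]
housing off [-0.0005 -0.0001]
```

Request:
arm_command([
  [[-0.784, -3.378, 0, 0, 0, 0], [-0.784, -3.378, 0, 0, 0, 0], [-0.784, -3.378, 0, 0, 0, 0], [-0.784, -3.378, 0, 0, 0, 0], [-0.784, -3.378, 0, 0, 0, 0], [-0.784, -3.378, 0, 0, 0, 0], [-0.784, -3.378, 0, 0, 0, 0], [-0.784, -3.378, 0, 0, 0, 0], [-0.784, -3.378, 0, 0, 0, 0], [-0.784, -3.378, 0, 0, 0, 0], [-0.784, -3.378, 0, 0, 0, 0], [0, 0, 0, 0, 0, 0]],
])

```text
t: 17.27
tool_pos: [0.3757, -0.2738, 0.0817]
orientation: [-2.14, -2.3, 0.004]
force: [0.9, -0.0, -2.4]
opening: 0.058
gripper_force: 40.1
```

Request:
arm_command([
  [[0, 0, 0, 0, 0, 0], [0, 0, 0, 0, 0, 0], [0, 0, 0, 0, 0, 0], [0, 0, 0, 0, 0, 0]],
])

```text
t: 17.6
tool_pos: [0.378, -0.2678, 0.0823]
orientation: [-2.133, -2.305, -0.0]
force: [-0.1, -0.3, -2.5]
opening: 0.058
gripper_force: 40.1
```

```bash
python3 - <<'E'
from h import *
np.set_printoptions(precision=4,suppress=True)
W,im,s=look('w13')
g=im.mean(2).astype(int);print(list(g[216:272,256]));print(list(g[243,228:286]))
E
```

```text
w13 17.6 [ 0.378  -0.2678  0.0823] yaw 94.45 open 0.058
[np.int64(225), np.int64(227), np.int64(228), np.int64(227), np.int64(227), np.int64(224), np.int64(207), np.int64(153), np.int64(89), np.int64(69), np.int64(71), np.int64(70), np.int64(71), np.int64(72), np.int64(72), np.int64(72), np.int64(72), np.int64(73), np.int64(74), np.int64(73), np.int64(73), np.int64(74), np.int64(76), np.int64(85), np.int64(101), np.int64(111), np.int64(128), np.int64(162), np.int64(182), np.int64(186), np.int64(188), np.int64(190), np.int64(191), np.int64(190), np.int64(186), np.int64(186), np.int64(183), np.int64(162), np.int64(125), np.int64(104), np.int64(101), np.int64(104), np.int64(104), np.int64(105), np.int64(105), np.int64(103), np.int64(105), np.int64(129), np.int64(175), np.int64(205), np.int64(215), np.int64(217), np.int64(218), np.int64(218), np.int64(217), np.int64(216)]
[np.int64(227), np.int64(227), np.int64(226), np.int64(223), np.int64(214), np.int64(181), np.int64(134), np.int64(111), np.int64(107), np.int64(102), np.int64(98), np.int64(100), np.int64(104), np.int64(105), np.int64(104), np.int64(104), np.int64(103), np.int64(110), np.int64(139), np.int64(173), np.int64(187), np.int64(187), np.int64(184), np.int64(181), np.int64(175), np.int64(168), np.int64(162), np.int64(162), np.int64(162), np.int64(163), np.int64(165), np.int64(166), np.int64(166), np.int64(167), np.int64(171), np.int64(175), np.int64(181), np.int64(177), np.int64(142), np.int64(110), np.int64(103), np.int64(102), np.int64(103), np.int64(103), np.int64(103), np.int64(96), np.int64(93), np.int64(97), np.int64(104), np.int64(126), np.int64(174), np.int64(211), np.int64(223), np.int64(225), np.int64(225), np.int64(224), np.int64(223), np.int64(222)]
```

Request:
arm_command([
  [[0, 0, -1, 0, 0, 0], [0, 0, -1.2, 0, 0, 0], [0, 0, -1.2, 0, 0, 0], [0, 0, -1, 0, 0, 0], [0, 0, -1, 0, 0, 0], [0, 0, -0.6, 0, 0, 0], [0, 0, -0.4, 0, 0, 0], [0, 0, 0, 0, 0, 0], [0, 0, 0, 0, 0, 0]],
])

```text
t: 18.4
tool_pos: [0.378, -0.2692, 0.0188]
orientation: [-2.135, -2.304, 0.0]
force: [0.7, 0.1, -2.8]
opening: 0.0578
gripper_force: 40.1
```

Request:
arm_command([
  [[0, 0, -0.3, 0, 0, 0], [0, 0, -0.2, 0, 0, 0], [0, 0, 0, 0, 0, 0], [0, 0, 0, 0, 0, 0]],
])

```text
t: 18.73
tool_pos: [0.378, -0.2692, 0.0139]
orientation: [2.135, 2.304, 0.0]
force: [0.0, 0.9, -1.9]
opening: 0.0575
gripper_force: 40.1
```

Request:
arm_command([
  [[0, 0, 0, 0, 0, 0], [0, 0, 0, 0, 0, 0], [0, 0, 0, 0, 0, 0], [0, 0, 0, 0, 0, 0], [0, 0, 1, 0, 0, 0], [0, 0, 2, 0, 0, 0], [0, 0, 3, 0, 0, 0], [0, 0, 3, 0, 0, 0], [0, 0, 1.6, 0, 0, 0]],
], gripper=0.9)

```text
t: 19.48
tool_pos: [0.3792, -0.2702, 0.1244]
orientation: [2.132, 2.301, 0.0]
force: [0.7, -0.5, 0.8]
opening: 0.0882
gripper_force: 0.0
```

Request:
arm_command([
  [[2.77, -1.84, 0, 0, 0, 0], [2.77, -1.84, 0, 0, 0, 0], [2.77, -1.84, 0, 0, 0, 0], [2.77, -1.84, 0, 0, 0, 0], [2.77, -1.84, 0, 0, 0, 0], [0, 0, 0, 0, 0, 0], [0, 0, 0, 0, 0, 0], [0, 0, 0, 0, 0, 0], [0, 0, 0, 0, 0, 0]],
])

```text
t: 20.23
tool_pos: [0.5159, -0.3608, 0.1207]
orientation: [2.135, 2.304, 0.0]
force: [-0.7, 0.3, 0.7]
opening: 0.0883
gripper_force: 0.0
```

```bash
python3 - <<'E'
from h import *
np.set_printoptions(precision=4,suppress=True)
W,im,s=look('w14');top=eyes.read_camera('top')
T=eyes.camera_model('top')
p=proj(W,[[.517,-.361,.034],[.378,-.268,.06]]);print(p)
c=blob(im,(0,0,0),(255,75,60),tuple(map(float,p[0])));print(cv2.boundingRect(c),cv2.fitEllipse(c),circ(W,c,.034))
a=cv2.resize(im[60:300,150:370],(660//2*1+0,360));b=cv2.resize(top[200:290,290:390],(400,360),interpolation=2)
cv2.imwrite('pics/w14c.png',np.hstack([a,b]))
E
```

```text
w14 20.23 [ 0.5159 -0.3608  0.1207] yaw 94.36 open 0.0883
[[257.2325 189.6034]
 [ 85.4008  68.8468]]
(234, 164, 47, 51) ((256.7926940917969, 189.05169677734375), (46.42769241333008, 50.6890983581543), 0.9473385810852051) (516.6472778320312, -361.0662841796875, 44.660682678222656, 50.265010833740234)
```

View pics/w14c.png

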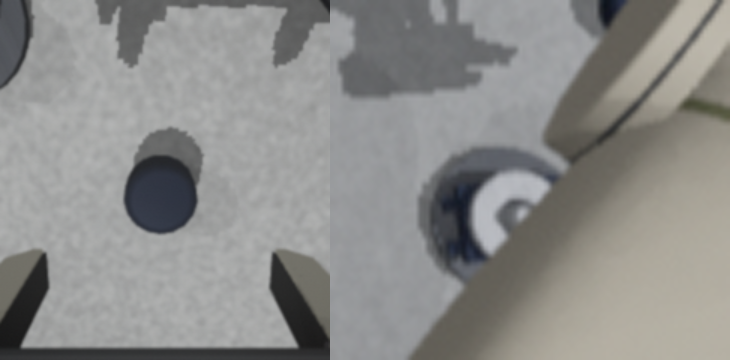

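The ring is threaded over the post and lies on the housing (right). The cap is at (256.8,189) in full wrist frame, a clean blob from v=164 to 215.

```bash
python3 - <<'E'
from h import *
np.set_printoptions(precision=4,suppress=True)
W,im,s=pickle.load(open('w14.pkl','rb'));b=im[:,257].astype(int);print([(v,tuple(b[v])) for v in list(range(159,172))+list(range(210,219))])
print(plane(W,(256.8,164),0)[1]-.024,plane(W,(256.8,164),.03)[1]-.024,plane(W,(256.8,214.5),.03)[1]+.024,plane(W,(256.8,214.5),.034)[1]+.020)
print(plane(W,(256.8,189),.03))
T=eyes.camera_model('top');top=cv2.imread('pics/top0.png')
c=blob(top,(0,0,0),(255,75,60),(368.,201.),1);r=cv2.boundingRect(c);e=cv2.fitEllipse(c);print(r,e,tri([(W,(256.8,189)),(T,e[0])]))
E
```

```text
[(159, (np.int64(105), np.int64(106), np.int64(105))), (160, (np.int64(104), np.int64(105), np.int64(104))), (161, (np.int64(105), np.int64(105), np.int64(105))), (162, (np.int64(102), np.int64(102), np.int64(101))), (163, (np.int64(78), np.int64(78), np.int64(77))), (164, (np.int64(50), np.int64(48), np.int64(47))), (165, (np.int64(42), np.int64(39), np.int64(38))), (166, (np.int64(44), np.int64(41), np.int64(39))), (167, (np.int64(43), np.int64(39), np.int64(38))), (168, (np.int64(43), np.int64(39), np.int64(38))), (169, (np.int64(44), np.int64(39), np.int64(37))), (170, (np.int64(48), np.int64(42), np.int64(39))), (171, (np.int64(50), np.int64(43), np.int64(40))), (210, (np.int64(72), np.int64(59), np.int64(53))), (211, (np.int64(72), np.int64(59), np.int64(53))), (212, (np.int64(69), np.int64(57), np.int64(51))), (213, (np.int64(63), np.int64(51), np.int64(47))), (214, (np.int64(63), np.int64(53), np.int64(50))), (215, (np.int64(92), np.int64(86), np.int64(83))), (216, (np.int64(140), np.int64(138), np.int64(137))), (217, (np.int64(166), np.int64(166), np.int64(164))), (218, (np.int64(170), np.int64(171), np.int64(170)))]
-0.3673034889746816 -0.3614264907578365 -0.36342523835013973 -0.3659267723950064
[ 0.5167 -0.3616  0.03  ]
(357, 193, 20, 17) ((366.61785888671875, 201.03077697753906), (16.184341430664062, 19.552570343017578), 73.87911987304688) [ 0.5173 -0.3645  0.0153]
```

Request:
arm_command([
  [[0.05, -0.42, -2, 0, 0, 0], [0, 0, -2, 0, 0, 0], [0, 0, -2.5, 0, 0, 0], [0, 0, -2.5, 0, 0, 0], [0, 0, -2, 0, 0, 0], [0, 0, -1.2, 0, 0, 0], [0, 0, -0.7, 0, 0, 0], [0, 0, -0.3, 0, 0, 0], [0, 0, 0, 0, 0, 0]],
])

```text
t: 21.08
tool_pos: [0.517, -0.3655, -0.0116]
orientation: [2.135, 2.304, 0.0]
force: [1.1, -0.6, 0.3]
opening: 0.0881
gripper_force: 0.0
```

Request:
arm_command([
  [[0, 0, 0, 0, 0, 0], [0, 0, 0, 0, 0, 0], [0, 0, 0, 0, 0, 0], [0, 0, 0, 0, 0, 0], [0, 0, 0, 0, 0, 0], [0, 0, 0, 0, 0, 0], [0, 0, 0, 0, 0, 0], [0, 0, 0, 0, 0, 0], [0, 0, 0, 0, 0, 0], [0, 0, 0, 0, 0, 0]],
], gripper=-0.5, squeeze=25)

```text
t: 21.92
tool_pos: [0.517, -0.3654, -0.012]
orientation: [2.135, 2.304, 0.0]
force: [-0.7, 0.5, 1.3]
opening: 0.0481
gripper_force: 25.0
```

Request:
arm_command([
  [[0, 0, 0.5, 0, 0, 0], [0, 0, 1.5, 0, 0, 0], [0, 0, 2.5, 0, 0, 0], [0, 0, 2.5, 0, 0, 0], [0, 0, 2, 0, 0, 0], [0, 0, 1, 0, 0, 0], [0, 0, 0, 0, 0, 0], [0, 0, 0, 0, 0, 0], [0, 0, 0, 0, 0, 0], [0, 0, 0, 0, 0, 0]],
])

```text
t: 22.75
tool_pos: [0.5158, -0.3644, 0.0855]
orientation: [-2.133, -2.302, 0.0]
force: [-0.2, 0.4, -0.2]
opening: 0.0479
gripper_force: 25.0
```

```bash
python3 - <<'E'
from h import *
np.set_printoptions(precision=4,suppress=True)
W,im,s=look('w15');b=im[:,256].mean(1).astype(int);print(list(b[180:300:1]))
for v in (200,225,250,275):
  print(v,list(im[v,205:310:3].mean(1).astype(int)))
print(proj(W,[list(s['tool_pos'][:2])+[.134],list(s['tool_pos'][:2]+[0,.024])+[.1],list(s['tool_pos'][:2]-[0,.024])+[.13],list(s['tool_pos'][:2]-[0,.02])+[.134]]))
E
```

```text
w15 22.75 [ 0.5158 -0.3644  0.0855] yaw 94.36 open 0.0479
[np.int64(204), np.int64(203), np.int64(203), np.int64(203), np.int64(204), np.int64(204), np.int64(202), np.int64(199), np.int64(196), np.int64(193), np.int64(191), np.int64(190), np.int64(192), np.int64(194), np.int64(196), np.int64(199), np.int64(193), np.int64(152), np.int64(84), np.int64(49), np.int64(48), np.int64(47), np.int64(47), np.int64(47), np.int64(47), np.int64(48), np.int64(47), np.int64(46), np.int64(46), np.int64(46), np.int64(45), np.int64(46), np.int64(45), np.int64(44), np.int64(45), np.int64(45), np.int64(46), np.int64(46), np.int64(45), np.int64(46), np.int64(46), np.int64(48), np.int64(49), np.int64(50), np.int64(49), np.int64(46), np.int64(44), np.int64(43), np.int64(42), np.int64(41), np.int64(41), np.int64(40), np.int64(43), np.int64(54), np.int64(62), np.int64(63), np.int64(64), np.int64(64), np.int64(64), np.int64(63), np.int64(63), np.int64(64), np.int64(63), np.int64(64), np.int64(63), np.int64(64), np.int64(63), np.int64(64), np.int64(63), np.int64(64), np.int64(64), np.int64(62), np.int64(63), n
[... 2066 characters left out ...]
np.int64(58), np.int64(56), np.int64(49), np.int64(47), np.int64(42), np.int64(37), np.int64(38), np.int64(117)]
275 [np.int64(34), np.int64(34), np.int64(184), np.int64(193), np.int64(199), np.int64(133), np.int64(43), np.int64(54), np.int64(68), np.int64(66), np.int64(67), np.int64(65), np.int64(65), np.int64(64), np.int64(63), np.int64(63), np.int64(62), np.int64(60), np.int64(59), np.int64(59), np.int64(57), np.int64(57), np.int64(57), np.int64(55), np.int64(56), np.int64(55), np.int64(53), np.int64(48), np.int64(44), np.int64(163), np.int64(196), np.int64(194), np.int64(164), np.int64(32), np.int64(34)]
[[256.2585 260.7476]
 [259.372  196.9168]
 [252.9147 296.1749]
 [253.382  294.2692]]
```

Request:
arm_command([
  [[-2.78, 1.95, 0, 0, 0, 0], [-2.78, 1.95, 0, 0, 0, 0], [-2.78, 1.95, 0, 0, 0, 0], [-2.78, 1.95, 0, 0, 0, 0], [-2.78, 1.95, 0, 0, 0, 0], [0, 0, 0, 0, 0, 0], [0, 0, 0, 0, 0, 0], [0, 0, 0, 0, 0, 0], [0, 0, 0, 0, 0, 0], [0, 0, 0, 0, 0, 0]],
])

```text
t: 23.63
tool_pos: [0.3789, -0.2687, 0.0882]
orientation: [2.135, 2.304, -0.0]
force: [-0.9, 0.6, -0.7]
opening: 0.0475
gripper_force: 25.0
```

Request:
arm_command([
  [[0, 0, -1, 0, 0, 0], [0, 0, -1.5, 0, 0, 0], [0, 0, -1, 0, 0, 0], [0, 0, -0.5, 0, 0, 0], [0, 0, -0.5, 0, 0, 0], [0, 0, -0.5, 0, 0, 0], [0, 0, 0, 0, 0, 0], [0, 0, 0, 0, 0, 0]],
])

```text
t: 24.3
tool_pos: [0.378, -0.2679, 0.0378]
orientation: [-2.135, -2.304, 0.0]
force: [0.3, -0.4, -0.8]
opening: 0.0478
gripper_force: 25.0
```

Request:
arm_command([
  [[0, 0, -0.3, 0, 0, 0], [0, 0, -0.2, 0, 0, 0], [0, 0, 0, 0, 0, 0], [0, 0, 0, 0, 0, 0]],
])

```text
t: 24.63
tool_pos: [0.3779, -0.2678, 0.0329]
orientation: [2.135, 2.304, 0.0]
force: [-0.5, -0.2, -1.3]
opening: 0.0477
gripper_force: 25.0
```

Request:
arm_command([
  [[0, 0, 0, 0, 0, 0], [0, 0, 0, 0, 0, 0], [0, 0, 0, 0, 0, 0], [0, 0, 0, 0, 0, 0], [0, 0, 1, 0, 0, 0], [0, 0, 2, 0, 0, 0], [0, 0, 3, 0, 0, 0], [0, 0, 2, 0, 0, 0], [0, 0, 1, 0, 0, 0], [0, 0, 0, 0, 0, 0]],
], gripper=0.9)

```text
t: 25.47
tool_pos: [0.3796, -0.2693, 0.1262]
orientation: [2.132, 2.3, 0.0]
force: [0.6, -0.0, -0.5]
opening: 0.0886
gripper_force: 0.0
```

```bash
python3 - <<'E'
from h import *
W,im,s=look('w16')
cv2.imwrite('pics/w16c.png',cv2.resize(im[100:280,170:340],(510,540)))
E
```

```text
w16 25.47 [ 0.3796 -0.2693  0.1262] yaw 94.36 open 0.0886
```

Request:
arm_command([
  [[-0.09, 3.69, 0, 0, 0, 0], [-0.09, 3.69, 0, 0, 0, 0], [-0.09, 3.69, 0, 0, 0, 0], [-0.09, 3.69, 0, 0, 0, 0], [-0.09, 3.69, 0, 0, 0, 0], [-0.09, 3.69, 0, 0, 0, 0], [-0.09, 3.69, 0, 0, 0, 0], [-0.09, 3.69, 0, 0, 0, 0], [-0.09, 3.69, 0, 0, 0, 0], [-0.09, 3.69, 0, 0, 0, 0], [-0.09, 3.69, 0, 0, 0, 0], [-0.09, 3.69, 0, 0, 0, 0]],
])

```text
t: 26.52
tool_pos: [0.3655, 0.1765, 0.121]
orientation: [-2.134, -2.304, 0.003]
force: [-0.0, -1.1, 0.5]
opening: 0.0887
gripper_force: 0.0
```

Request:
arm_command([
  [[-0.09, 3.69, 0, 0, 0, 0], [-0.09, 3.69, 0, 0, 0, 0], [-0.09, 3.69, 0, 0, 0, 0], [0, 0, 0, 0, 0, 0], [0, 0, 0, 0, 0, 0], [0, 0, 0, 0, 0, 0], [0, 0, 0, 0, 0, 0], [0, 0, 0, 0, 0, 0]],
])

```text
t: 27.18
tool_pos: [0.3645, 0.2844, 0.1224]
orientation: [2.137, 2.302, -0.001]
force: [0.2, -0.7, 0.2]
opening: 0.0884
gripper_force: 0.0
```

```bash
python3 - <<'E'
from h import *
np.set_printoptions(precision=4,suppress=True)
W,im,s=look('w17');T=eyes.camera_model('top');top=cv2.imread('pics/top0.png')
p=proj(W,[[.3646,.2857,.016]])[0];print(p)
h=cv2.morphologyEx(cv2.inRange(im,(177,)*3,(255,)*3),cv2.MORPH_OPEN,np.ones((3,3)))
cs,_=cv2.findContours(h,cv2.RETR_CCOMP,cv2.CHAIN_APPROX_NONE)
for k in cs:
    a=cv2.contourArea(k)
    if a>200 and np.abs(k.mean((0,1))-p).max()<30:
        r=cv2.minAreaRect(k);b=np.array([plane(W,q,.016)[:2] for q in cv2.boxPoints(r)])
        print(a,r,b.mean(0),'sides',np.linalg.norm(b-np.roll(b,1,0),axis=1),'ang',np.degrees(np.arctan2(*(b[1]-b[0])[::-1])),circ(W,k,.016))
        
c=blob(top,(170,)*3,(255,)*3,(114,266),1);r=cv2.minAreaRect(c);print(r)
E
```

```text
w17 27.18 [0.3645 0.2844 0.1224] yaw 94.26 open 0.0884
[256.3839 182.6702]
2867.5 ((255.25384521484375, 185.03077697753906), (53.70703887939453, 56.311763763427734), 82.87498474121094) [0.3637 0.2825] sides [0.0561 0.0552 0.0557 0.0581] ang 11.473053009045096 (364.011474609375, 281.08880615234375, 64.01323699951172, 80.18585205078125)
541.5 ((255.5, 185.0), (27.0, 26.0), 0.0) [0.3639 0.2831] sides [0.0275 0.027  0.0268 0.027 ] ang 93.54918661535591 (364.1415710449219, 282.6939392089844, 27.2414493560791, 27.764240264892578)
((120.93244934082031, 266.0946044921875), (21.86506462097168, 21.536266326904297), 80.53767395019531)
```

View pics/w16c.png

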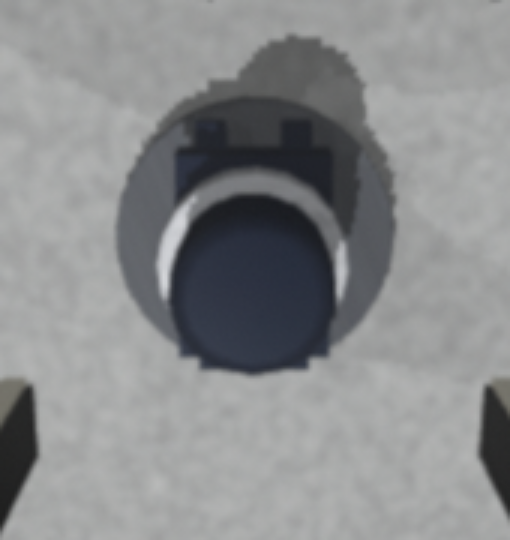

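The round stand is complete: the cap (centred at about (254,195) full frame) sits concentric on the ring, housing and disc. Next I'll fit the flange's yaw from its contour cast onto the z=0.016 plane.

```bash
python3 - <<'E'
from h import *
np.set_printoptions(precision=4,suppress=True)
W,im,s=pickle.load(open('w17.pkl','rb'));T=eyes.camera_model('top');top=cv2.imread('pics/top0.png')
for M,I,uv,th in((W,im,(238.,185.),177),(T,top,(114.,266.),165)):
    c=blob(I,(th,)*3,(255,)*3,uv,1 if I is top else 3)
    w=np.array([plane(M,q,.016)[:2]*1000 for q in cv2.convexHull(c)[:,0].astype(float)],np.float32)
    r=cv2.minAreaRect(w);print(r)
a=tri([(W,(255.4,185)),(T,cv2.minAreaRect(c)[0])]);print(a)
E
```

```text
((363.886474609375, 282.4483642578125), (55.9532470703125, 55.973873138427734), 11.532480239868164)
((364.2821044921875, 284.6534729003906), (55.5187873840332, 55.11692810058594), 11.014627456665039)
[0.3638 0.284  0.0188]
```

Request:
arm_command([
  [[-0.08, -0.3, -2, 0, 0, 7], [0, 0, -2.5, 0, 0, 0], [0, 0, -2.5, 0, 0, 0], [0, 0, -2.5, 0, 0, 0], [0, 0, -2, 0, 0, 0], [0, 0, -1.2, 0, 0, 0], [0, 0, -0.8, 0, 0, 0], [0, 0, -0.4, 0, 0, 0], [0, 0, 0, 0, 0, 0]],
])

```text
t: 27.98
tool_pos: [0.3636, 0.2821, -0.0165]
orientation: [-1.992, -2.429, 0.001]
force: [0.7, -0.0, -0.3]
opening: 0.0882
gripper_force: 0.0
```

Request:
arm_command([
  [[0, 0, 0, 0, 0, 0], [0, 0, 0, 0, 0, 0], [0, 0, 0, 0, 0, 0], [0, 0, 0, 0, 0, 0], [0, 0, 0, 0, 0, 0], [0, 0, 0, 0, 0, 0], [0, 0, 0, 0, 0, 0], [0, 0, 0, 0, 0, 0], [0, 0, 0, 0, 0, 0]],
], gripper=-0.4, squeeze=35)

```text
t: 28.73
tool_pos: [0.364, 0.2829, -0.0158]
orientation: [1.991, 2.43, 0.001]
force: [0.4, -0.2, 5.1]
opening: 0.0557
gripper_force: 35.0
```

```bash
cat >> h.py <<'E'
def bore(n,z,uv,rng=30):
    "rim of the bore on plane z by the outermost strong edges along column/row through uv"
    W,im,s=pickle.load(open(n+'.pkl','rb'));g=cv2.GaussianBlur(im.mean(2).astype(np.float32),(0,0),.8);u,v=map(int,uv)
    def ends(l,c):
        d=np.abs(np.gradient(l));k=[i for i in range(1,len(l)-1) if d[i]>8 and d[i]>=d[i-1] and d[i]>=d[i+1]];return k
    print('col',[(i+v-rng,int(g[i+v-rng-1,u]),int(g[i+v-rng+1,u])) for i in ends(g[v-rng:v+rng,u],0)])
    print('row',[(i+u-rng,int(g[v,i+u-rng-1]),int(g[v,i+u-rng+1])) for i in ends(g[v,u-rng:u+rng],0)])
E
python3 - <<'E'
from h import *
W,im,s=look('w18');print(proj(W,[list(s['tool_pos'][:2])+[.016]]));p=proj(W,[list(s['tool_pos'][:2])+[.016]])[0];bore('w18',.016,p)
E
```

```text
w18 28.73 [ 0.364   0.2829 -0.0158] yaw 101.36 open 0.0557
[[256.44716261 246.33459552]]
col [(226, 226, 190), (240, 182, 137), (266, 164, 216)]
row [(234, 212, 153), (277, 148, 213)]
```

Request:
arm_command([
  [[0, 0, 0.5, 0, 0, 0], [0, 0, 1.5, 0, 0, 0], [0, 0, 2.5, 0, 0, 0], [0, 0, 2.5, 0, 0, 0], [0, 0, 2, 0, 0, 0], [0, 0, 1, 0, 0, 0], [0, 0, 0, 0, 0, 0], [0, 0, 0, 0, 0, 0], [0, 0, 0, 0, 0, 0]],
])

```text
t: 29.53
tool_pos: [0.3626, 0.282, 0.0821]
orientation: [-1.99, -2.43, 0.004]
force: [0.1, -0.1, -2.4]
opening: 0.0557
gripper_force: 35.0
```

```bash
python3 - <<'E'
from h import *
np.set_printoptions(precision=4,suppress=True)
W,im,s=pickle.load(open('w18.pkl','rb'))
print((plane(W,(256,226),.016)+plane(W,(256,266),.016))/2-s['tool_pos'],np.linalg.norm(plane(W,(256,226),.016)-plane(W,(256,266),.016)))
W,im,s=look('w19');print(s['gripper_force']);bore('w19',0,(256,246))
w2=pickle.load(open('w2.pkl','rb'));print(w2[2]['tool_pos'])
E
```

```text
[-0.0002 -0.0001  0.0318] 0.02498125327779569
w19 29.53 [0.3626 0.282  0.0821] yaw 101.36 open 0.0557
34.99947667121887
col [(225, 222, 185), (253, 160, 114), (266, 137, 188)]
row [(233, 210, 153), (240, 126, 159), (271, 157, 124), (277, 125, 185)]
[ 0.6289 -0.2047  0.1939]
```

Request:
arm_command([
  [[1.81, -3.26, 0, 0, 0, 0], [1.81, -3.26, 0, 0, 0, 0], [1.81, -3.26, 0, 0, 0, 0], [1.81, -3.26, 0, 0, 0, 0], [1.81, -3.26, 0, 0, 0, 0], [1.81, -3.26, 0, 0, 0, 0], [1.81, -3.26, 0, 0, 0, 0], [1.81, -3.26, 0, 0, 0, 0], [1.81, -3.26, 0, 0, 0, 0], [1.81, -3.26, 0, 0, 0, 0], [1.81, -3.26, 0, 0, 0, 0], [1.81, -3.26, 0, 0, 0, 0]],
])

```text
t: 30.58
tool_pos: [0.5802, -0.1101, 0.0816]
orientation: [-1.989, -2.428, 0.002]
force: [0.7, 0.4, -1.6]
opening: 0.0556
gripper_force: 35.0
```

Request:
arm_command([
  [[1.8, -3.24, 0, 0, 0, 0], [1.8, -3.24, 0, 0, 0, 0], [1.78, -3.25, 0, 0, 0, 0], [0, 0, 0, 0, 0, 0], [0, 0, 0, 0, 0, 0], [0, 0, 0, 0, 0, 0], [0, 0, 0, 0, 0, 0], [0, 0, 0, 0, 0, 0], [0, 0, 0, 0, 0, 0]],
])

```text
t: 31.33
tool_pos: [0.6345, -0.2046, 0.0841]
orientation: [1.989, 2.432, 0.0]
force: [-0.5, -0.6, -0.5]
opening: 0.0556
gripper_force: 35.0
```

```bash
python3 - <<'E'
from h import *
W,im,s=look('w20');bore('w20',0,(256,246));print(s['force'],proj(W,[[.635,-.2057,.06],[.635,-.2057,.012],[.635,-.2057,.114]]))
E
```

```text
w20 31.33 [ 0.6345 -0.2046  0.0841] yaw 101.43 open 0.0556
col [(225, 223, 151), (246, 124, 152), (253, 156, 118), (266, 148, 201)]
row [(234, 193, 136), (257, 137, 156), (271, 159, 129), (277, 127, 194)]
[-0.54267727 -0.61443972 -0.51143133] [[256.61096473 213.77421193]
 [256.45041332 195.01210487]
 [256.8924917  246.67357269]]
```

Request:
arm_command([
  [[0, 0, -1, 0, 0, 0], [0, 0, -1.5, 0, 0, 0], [0, 0, -1.5, 0, 0, 0], [0, 0, -1, 0, 0, 0], [0, 0, -1, 0, 0, 0], [0, 0, -1, 0, 0, 0], [0, 0, -0.8, 0, 0, 0], [0, 0, -0.4, 0, 0, 0], [0, 0, 0, 0, 0, 0], [0, 0, 0, 0, 0, 0]],
])

```text
t: 32.22
tool_pos: [0.6348, -0.2059, 0.0019]
orientation: [1.991, 2.43, 0.0]
force: [-0.0, 0.3, -1.6]
opening: 0.0553
gripper_force: 35.0
```

Request:
arm_command([
  [[0, 0, -0.3, 0, 0, 0], [0, 0, -0.2, 0, 0, 0], [0, 0, 0, 0, 0, 0], [0, 0, 0, 0, 0, 0]],
])

```text
t: 32.55
tool_pos: [0.6347, -0.2058, -0.003]
orientation: [1.991, 2.43, 0.0]
force: [0.6, 0.3, -2.5]
opening: 0.0556
gripper_force: 35.0
```

Request:
arm_command([
  [[0, 0, 0, 0, 0, 0], [0, 0, 0, 0, 0, 0], [0, 0, 0, 0, 0, 0], [0, 0, 0, 0, 0, 0], [0, 0, 1, 0, 0, 0], [0, 0, 2, 0, 0, 0], [0, 0, 3, 0, 0, 0], [0, 0, 3, 0, 0, 0], [0, 0, 2, 0, 0, 0], [0, 0, 1, 0, 0, 0], [0, 0, 0, 0, 0, 0], [0, 0, 0, 0, 0, 0]],
], gripper=0.9)

```text
t: 33.55
tool_pos: [0.6347, -0.2059, 0.1169]
orientation: [1.99, 2.43, 0.0]
force: [-0.0, 0.5, -0.0]
opening: 0.0881
gripper_force: 0.0
```

```bash
python3 - <<'E'
from h import *
W,im,s=look('w21');p=proj(W,[[.635,-.2057,.06]])[0];t=tip(im,p,8,150);print(p,t,plane(W,t,.06))
c=blob(im,(177,)*3,(255,)*3,(238.,190.));w=np.array([plane(W,q,.028)[:2]*1000 for q in cv2.convexHull(c)[:,0].astype(float)],np.float32);print(cv2.minAreaRect(w))
E
```

```text
w21 33.55 [ 0.6347 -0.2059  0.1169] yaw 101.36 open 0.0881
[256.47243904 198.77429248] (np.float64(255.68635708744316), np.float64(201.54061841959435)) [ 0.63483324 -0.20824865  0.06      ]
((634.2481689453125, -206.560791015625), (55.57273483276367, 56.17786407470703), 11.461008071899414)
```

Request:
arm_command([
  [[-2.66, 1.68, 0, 0, 0, 0], [-2.66, 1.68, 0, 0, 0, 0], [-2.66, 1.68, 0, 0, 0, 0], [-2.66, 1.68, 0, 0, 0, 0], [-2.66, 1.68, 0, 0, 0, 0], [-2.66, 1.68, 0, 0, 0, 0], [0, 0, 0, 0, 0, 0], [0, 0, 0, 0, 0, 0], [0, 0, 0, 0, 0, 0], [0, 0, 0, 0, 0, 0], [0, 0, 0, 0, 0, 0]],
])

```text
t: 34.52
tool_pos: [0.4756, -0.1055, 0.1166]
orientation: [-1.991, -2.43, 0.0]
force: [0.2, -0.1, -0.5]
opening: 0.0882
gripper_force: 0.0
```

```bash
python3 - <<'E'
from h import *
np.set_printoptions(precision=4,suppress=True)
W,im,s=look('w22');T=eyes.camera_model('top');top=cv2.imread('pics/top0.png')
p=proj(W,[[.4755,-.1047,.036]])[0];print(p);bore('w22',0,p)
h=cv2.inRange(im,(177,)*3,(255,)*3)
cs,_=cv2.findContours(h,cv2.RETR_CCOMP,cv2.CHAIN_APPROX_NONE)
for k in cs:
    a=cv2.contourArea(k)
    if a>150 and np.abs(k.mean((0,1))-p).max()<25: print(a,cv2.boundingRect(k),circ(W,k,.036))
c=blob(top,(165,)*3,(255,)*3,(266.,219.),1);e=cv2.fitEllipse(c);print(e,plane(T,e[0],.036))
E
```

```text
w22 34.52 [ 0.4756 -0.1055  0.1166] yaw 101.33 open 0.0882
[256.2079 190.3032]
col [(170, 130, 194), (177, 189, 120), (203, 122, 189), (210, 203, 169)]
row [(234, 165, 202), (241, 186, 117), (268, 113, 187), (275, 202, 172)]
1253.0 (234, 170, 42, 41) (473.95703125, -105.26615905761719, 38.031410217285156, 38.5168342590332)
639.0 (240, 176, 30, 29) (473.9512939453125, -104.80026245117188, 27.329381942749023, 27.509510040283203)
((191.30816650390625, 225.46511840820312), (19.861881256103516, 21.09859275817871), 64.15809631347656) [0.4619 0.1014 0.036 ]
```

Request:
arm_command([
  [[-0.15, 0.03, -2, 0, 0, 0], [0, 0, -2, 0, 0, 0], [0, 0, -2.5, 0, 0, 0], [0, 0, -2.5, 0, 0, 0], [0, 0, -2, 0, 0, 0], [0, 0, -1, 0, 0, 0], [0, 0, -0.5, 0, 0, 0], [0, 0, -0.3, 0, 0, 0], [0, 0, 0, 0, 0, 0]],
])

```text
t: 35.32
tool_pos: [0.4741, -0.105, -0.0108]
orientation: [1.991, 2.43, 0.0]
force: [0.5, 0.4, -0.2]
opening: 0.0881
gripper_force: 0.0
```

Request:
arm_command([
  [[0, 0, 0, 0, 0, 0], [0, 0, 0, 0, 0, 0], [0, 0, 0, 0, 0, 0], [0, 0, 0, 0, 0, 0], [0, 0, 0, 0, 0, 0], [0, 0, 0, 0, 0, 0], [0, 0, 0, 0, 0, 0], [0, 0, 0, 0, 0, 0], [0, 0, 0, 0, 0, 0], [0, 0, 0, 0, 0, 0], [0, 0, 0, 0, 0, 0]],
], gripper=-0.6, squeeze=40)

```text
t: 36.23
tool_pos: [0.4736, -0.1047, -0.0111]
orientation: [1.991, 2.43, 0.0]
force: [-0.4, 1.5, 0.4]
opening: 0.0389
gripper_force: 40.0
```

```bash
python3 - <<'E'
from h import *
np.set_printoptions(precision=4,suppress=True)
W,im,s=look('w23');p=proj(W,[list(s['tool_pos'][:2])+[.036]])[0];print(p,s['gripper_force']);bore('w23',0,p,45)
E
```

```text
w23 36.23 [ 0.4736 -0.1047 -0.0111] yaw 101.36 open 0.0389
[256.4663 259.7374] 40.00009101815522
col [(225, 131, 159), (237, 148, 130), (281, 145, 217), (292, 190, 86)]
row [(219, 71, 130), (227, 165, 214), (232, 194, 132), (279, 134, 203), (293, 208, 85)]
```

Request:
arm_command([
  [[0, 0, 0.5, 0, 0, 0], [0, 0, 1.5, 0, 0, 0], [0, 0, 2.5, 0, 0, 0], [0, 0, 2.5, 0, 0, 0], [0, 0, 2, 0, 0, 0], [0, 0, 1, 0, 0, 0], [0, 0, 0, 0, 0, 0], [0, 0, 0, 0, 0, 0], [0, 0, 0, 0, 0, 0]],
])

```text
t: 37.03
tool_pos: [0.4724, -0.1044, 0.0872]
orientation: [-1.989, -2.429, 0.001]
force: [-0.4, -0.2, -2.2]
opening: 0.039
gripper_force: 40.0
```

```bash
python3 - <<'E'
from h import *
np.set_printoptions(precision=4,suppress=True)
W,im,s=pickle.load(open('w23.pkl','rb'))
for a,b in((237,281),(225,292)):
    A,B=plane(W,(256,a),.036),plane(W,(256,b),.036);print((A+B)/2-s['tool_pos'],np.linalg.norm(A-B))
A,B=plane(W,(231.5,259),.036),plane(W,(279.3,259),.036);print((A+B)/2-s['tool_pos'],np.linalg.norm(A-B))
W,im,s=look('w24');print(s['gripper_force'],s['opening'])
p=proj(W,[list(s['tool_pos'][:2])+[s['tool_pos'][2]+.047]])[0];print(p);bore('w24',0,p,45)
E
```

```text
[-0.0003  0.0001  0.0471] 0.025471806594864463
[-0.0002 -0.      0.0471] 0.038772914086473806
[-0.0006  0.0003  0.0471] 0.024823899149234736
w24 37.03 [ 0.4724 -0.1044  0.0872] yaw 101.36 open 0.039
39.99943949282169 0.039016829931389094
[256.2865 259.4748]
col [(225, 117, 141), (237, 143, 171), (250, 172, 123), (281, 126, 195), (292, 168, 72)]
row [(219, 61, 113), (226, 141, 199), (231, 201, 139), (280, 144, 213), (293, 188, 76)]
```

Request:
arm_command([
  [[2.69, -1.68, 0, 0, 0, 0], [2.69, -1.69, 0, 0, 0, 0], [2.69, -1.68, 0, 0, 0, 0], [2.69, -1.69, 0, 0, 0, 0], [2.69, -1.68, 0, 0, 0, 0], [2.69, -1.69, 0, 0, 0, 0], [0, 0, 0, 0, 0, 0], [0, 0, 0, 0, 0, 0], [0, 0, 0, 0, 0, 0], [0, 0, 0, 0, 0, 0], [0, 0, 0, 0, 0, 0], [0, 0, 0, 0, 0, 0]],
])

```text
t: 38.08
tool_pos: [0.6346, -0.2054, 0.0894]
orientation: [1.99, 2.43, 0.0]
force: [-0.2, 0.8, -1.7]
opening: 0.0389
gripper_force: 40.0
```

Request:
arm_command([
  [[0, 0, -1, 0, 0, 0], [0, 0, -1.5, 0, 0, 0], [0, 0, -1, 0, 0, 0], [0, 0, -0.8, 0, 0, 0], [0, 0, -0.8, 0, 0, 0], [0, 0, -0.8, 0, 0, 0], [0, 0, -0.6, 0, 0, 0], [0, 0, 0, 0, 0, 0], [0, 0, 0, 0, 0, 0]],
])

```text
t: 38.83
tool_pos: [0.6347, -0.2057, 0.0233]
orientation: [-1.99, -2.43, 0.0]
force: [0.1, 0.1, -1.5]
opening: 0.0391
gripper_force: 40.0
```

Request:
arm_command([
  [[0, 0, -0.3, 0, 0, 0], [0, 0, -0.2, 0, 0, 0], [0, 0, 0, 0, 0, 0], [0, 0, 0, 0, 0, 0]],
])

```text
t: 39.17
tool_pos: [0.635, -0.2059, 0.019]
orientation: [1.991, 2.43, 0.0]
force: [0.1, -0.8, -1.4]
opening: 0.0386
gripper_force: 40.0
```

Request:
arm_command([
  [[0, 0, -0.1, 0, 0, 0], [0, 0, 0, 0, 0, 0], [0, 0, 0, 0, 0, 0]],
])

```text
t: 39.42
tool_pos: [0.635, -0.2058, 0.0179]
orientation: [1.991, 2.43, 0.0]
force: [-0.5, 0.4, -2.2]
opening: 0.0393
gripper_force: 40.0
```

Request:
arm_command([
  [[0, 0, 0, 0, 0, 0], [0, 0, 0, 0, 0, 0], [0, 0, 0, 0, 0, 0], [0, 0, 0, 0, 0, 0], [0, 0, 0.5, 0, 0, 0], [0, 0, 2, 0, 0, 0], [0, 0, 3, 0, 0, 0], [0, 0, 3, 0, 0, 0], [0, 0, 2, 0, 0, 0], [0, 0, 0, 0, 0, 0], [0, 0, 0, 0, 0, 0], [0, 0, 0, 0, 0, 0]],
], gripper=0.9)

```text
t: 40.42
tool_pos: [0.6345, -0.2056, 0.1222]
orientation: [-1.99, -2.43, 0.0]
force: [-0.9, -0.1, -0.7]
opening: 0.0882
gripper_force: 0.0
```

```bash
python3 - <<'E'
from h import *
np.set_printoptions(precision=4,suppress=True)
W,im,s=look('w25');T=eyes.camera_model('top')
g=im.mean(2).astype(int)
for z in (.064,): 
    p=proj(W,[[.635,-.2057,z]])[0];print(p);bore('w25',0,p,50)
h=cv2.inRange(im,(177,)*3,(255,)*3);cs,_=cv2.findContours(h,cv2.RETR_CCOMP,cv2.CHAIN_APPROX_NONE)
for k in cs:
    if cv2.contourArea(k)>150 and np.abs(k.mean((0,1))-p).max()<40: print(cv2.contourArea(k),cv2.boundingRect(k),circ(W,k,.064))
# round stack from saved w16: cap top ellipse vs expected seated height .078 (scale check)
W,im,s=pickle.load(open('w16.pkl','rb'))
c=blob(im,(0,0,0),(255,75,66),(256.,195.));print(cv2.boundingRect(c))
S=eyes.read_camera('scene');M=eyes.camera_model('scene')
cap=blob(S,(0,0,0),(255,75,60),tuple(map(float,proj(M,[[.378,-.268,.06]])[0])),1);print('cap scene bbox',cv2.boundingRect(cap))
print('expect cap',proj(M,[[.378,-.268,.078],[.378,-.268,.044]]),'sleeve',proj(M,[[.635,-.2057,.064],[.635,-.2057,.028]]))
E
```

```text
w25 40.42 [ 0.6345 -0.2056  0.1222] yaw 101.36 open 0.0882
[256.7557 198.6585]
col [(156, 72, 98), (159, 109, 135), (168, 134, 102), (177, 118, 184), (185, 176, 108), (192, 122, 170), (202, 175, 123), (213, 122, 188), (220, 195, 126), (230, 119, 146)]
row [(219, 142, 109), (227, 123, 203), (232, 226, 209), (241, 190, 131), (252, 148, 186), (262, 171, 126), (271, 116, 192), (285, 174, 89), (304, 113, 138)]
2202.5 (227, 159, 58, 61) (630.9789428710938, -198.97813415527344, 54.64529037475586, 66.37135314941406)
747.5 (240, 184, 33, 31) (634.3714599609375, -206.17062377929688, 27.422222137451172, 27.535911560058594)
(227, 165, 55, 59)
cap scene bbox (151, 140, 58, 44)
expect cap [[187.0415 142.9037]
 [188.7051 153.216 ]] sleeve [[188.4734 221.8731]
 [190.5624 232.7603]]
```

The sleeve's bore reads 27.5 mm on the z=0.064 plane, the same as the 27.4 mm measured on the table, and it is centred, so it is seated. I'll check the cap's height in the same way from a settled view.

Request:
arm_command([
  [[-3.67, -0.89, 0.3, 0, 0, 0], [-3.67, -0.89, 0.3, 0, 0, 0], [-3.67, -0.89, 0.3, 0, 0, 0], [-3.67, -0.89, 0.3, 0, 0, 0], [-3.67, -0.89, 0.3, 0, 0, 0], [-3.67, -0.89, 0.3, 0, 0, 0], [-3.67, -0.89, 0.3, 0, 0, 0], [0, 0, 0, 0, 0, 0], [0, 0, 0, 0, 0, 0], [0, 0, 0, 0, 0, 0], [0, 0, 0, 0, 0, 0], [0, 0, 0, 0, 0, 0]],
])

```text
t: 41.52
tool_pos: [0.3787, -0.2677, 0.1434]
orientation: [-1.989, -2.431, -0.0]
force: [-0.1, -0.1, -0.0]
opening: 0.0884
gripper_force: 0.0
```

```bash
python3 - <<'E'
from h import *
np.set_printoptions(precision=4,suppress=True)
look('w26')
for n in('w14','w26'):
    W,im,s=pickle.load(open(n+'.pkl','rb'));c=blob(im,(0,0,0),(255,75,66),(256.,195.))
    h=cv2.inRange(im,(0,0,0),(255,75,66))
    print(n,cv2.boundingRect(c));best=[]
    g=im.mean(2)
    for v in range(180,220,3):
        r=g[v];m=int(256);L=m
        while r[L]<80:L-=1
        Rr=m
        while r[Rr]<80:Rr+=1
        l=L+(r[L]-80)/(r[L]-r[L+1]);rr=Rr-(r[Rr]-80)/(r[Rr]-r[Rr-1]);best.append((v,round(l,1),round(rr,1),round(rr-l,1)))
    print(best)
    camz=(-cv2.Rodrigues(W['rvec'])[0].T@W['tvec'])[2];print('cam z',camz)
E
```

```text
w26 41.52 [ 0.3787 -0.2677  0.1434] yaw 101.42 open 0.0884
w14 (233, 164, 48, 51)
[(180, np.float64(234.8), np.float64(279.5), np.float64(44.7)), (183, np.float64(233.9), np.float64(279.7), np.float64(45.8)), (186, np.float64(233.4), np.float64(280.1), np.float64(46.7)), (189, np.float64(233.0), np.float64(280.3), np.float64(47.3)), (192, np.float64(232.7), np.float64(280.6), np.float64(47.9)), (195, np.float64(232.9), np.float64(280.5), np.float64(47.6)), (198, np.float64(233.8), np.float64(279.6), np.float64(45.8)), (201, np.float64(234.8), np.float64(278.6), np.float64(43.9)), (204, np.float64(236.6), np.float64(277.0), np.float64(40.4)), (207, np.float64(238.7), np.float64(274.5), np.float64(35.7)), (210, np.float64(242.0), np.float64(271.7), np.float64(29.8)), (213, np.float64(247.4), np.float64(266.0), np.float64(18.5)), (216, np.float64(235.1), np.float64(274.6), np.float64(39.4)), (219, np.float64(203.8), np.float64(169.0), np.float64(-34.8))]
cam z 0.309765629371064
w26 (229, 163, 52, 57)
[(180, np.float64(232.1), np.float64(278.5), np.float64(46.4)), (183, np.float64(231.2), np.float64(279.4), np.float64(48.3)), (186, np.float64(230.6), np.float64(280.3), np.float64(49.6)), (189, np.float64(229.8), np.float64(280.3), np.float64(50.5)), (192, np.float64(229.3), np.float64(280.8), np.float64(51.5)), (195, np.float64(229.4), np.float64(280.5), np.float64(51.1)), (198, np.float64(229.8), np.float64(280.5), np.float64(50.7)), (201, np.float64(228.9), np.float64(281.1), np.float64(52.2)), (204, np.float64(228.7), np.float64(279.5), np.float64(50.7)), (207, np.float64(228.5), np.float64(277.9), np.float64(49.4)), (210, np.float64(228.9), np.float64(276.5), np.float64(47.7)), (213, np.float64(234.3), np.float64(275.5), np.float64(41.2)), (216, np.float64(235.0), np.float64(274.0), np.float64(39.0)), (219, np.float64(252.7), np.float64(245.7), np.float64(-7.0))]
cam z 0.33254083925431827
```

The cap's chamfer ridge comes out at z≈0.074, so its underside is at 0.044 and it is fully seated. The gripper is open and well clear, so I'm handing in.

```bash
python3 -c "
from plant import ticket
print(ticket.close_job())"
```

```text
the job is handed in; nothing more can be done
None
```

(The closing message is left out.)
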